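# Bond two wax blanks in the sprung hand press

## Robot

A 6-joint arm with a two-finger parallel gripper is mounted at the origin on a cart in front of the work surface, level with it; the furniture and walls round the work are solid. World frame = base frame: x ahead of the robot, y to its left, z up, the work surface at z = 0. Lengths are in m, angles in rad, forces in N, time in s.
With the tool pointing down it reaches from about 0.3 to 0.875 m from the base axis. Payload 6.4 kg.
Tool frame: the origin (TCP) lies midway between the tips of the shut fingers; the grasp point (between the pads) lies 19 mm behind it; z points along the fingers, y is the direction in which the jaws open and shut (so a half turn about z gives the same grasp; the last joint's range is limited). The gripper opens to 85 mm and grips with 20 to 120 N. Pads are 22 mm wide; open, the fingers measure 114 mm over their backs; the gripper's body (76 mm by 85 mm) begins 54 mm behind the grasp point. The pads swing forward as they close: fully open they stand 13 mm farther back than shut.
Start: joints at [-1.374, 0.181, 1.607, -0, 1.354, -0.206], TCP at [0.225, -0.529, 0.208] pointing down, gripper open.
Joint ranges: [-2.99, 2.99], [-0.89, 2.07], [0.3, 2.58], [-1.14, 4.28], [0, 2.63], [-3.12, 3.12]. Speed limits (rad/s): [2.57, 2.57, 3.01, 3.14, 3.14, 3.14].

## Interface

Orientations are given as a unit quaternion [w, x, y, z].
In Python, from bench import get_obs, camera, hand_in gives the robot as it stands.
- The arm moves only by the tool drive_tool, never from a script. Its argument "deltas" is a list of rows, each a list of 2 entries, a list of its own where there are three numbers: the shift along the world's x, y, z in m, then the turn about the world's z in rad. A call has 1 to 10 rows; each row shifts and turns the pose as measured when the row begins; what a row does not reach is not made up. A row lasts 1/10 s, in which the tool goes at most 50 mm and 8.59 degrees, less where a joint would pass 70% of its speed; a pose out of reach is approached as far as the arm can. A call is refused whole if a number of a shift passes 0.05 or a number of a turn 0.15, either way. A call with a gripper value outside its range is refused whole. "gripper" is the opening, from 0 (shut) to 1 (fully open), set as the call begins (left out, the last holds). The fingers move at their own pace and stop on an object; the grip force is fixed at half the most. Time passes only in rows, so rows that do not move let the fingers close. It gives the time, the measured TCP pose, the force and the opening at its end, in the units of the state.
- get_obs(): the state, without advancing time (a new reading comes with each control period).
- camera(name): name is "side" or "top"; returns a dict with "frame" (420x560x3 uint8, red, green, blue), "fx", "fy", "cx", "cy" (pixels), "k1" (the pictures are not rectified: a ray, as slopes to the right and down, at radius r is drawn at 1 + k1 r^2 times it, then the intrinsics apply), "eye" and "attitude" of the camera in the world. Camera axes: x right, y down, z forward; pixel columns grow to the right and rows downward; lengths in m; the calibration is good to about 2 mm. A picture is of the moment at which its call begins. There is no depth.
- hand_in(): hands the job in, once; it reports no verdict.
The state is a dict: "time_s": time; "q": joint angles; "dq": joint speeds; "joint_efforts": joint torques, N m; "eef_pos": TCP position; "eef_rot": TCP orientation; "wrist_force": force on the tool from outside, world axes, zero at the start; "torque": the same for the moment, N m; "opening": opening from 0.0 (shut) to 1.0 (fully open).
Only numpy, scipy, OpenCV 4.12 (cv2) and the standard library are available. Lean on these libraries where they do the work, as an engineer would, in place of code of your own. Each camera call takes 0.05 s, during which the arm holds its last target.

## Task

Two wax blanks are to be stuck down for milling on the taped floor of the small hand press: lay the large block in the wide, deep end of its nest and the small block in the narrow, raised end, both flat and with their tops level, and let go of them. Then swing the press frame down by its handle and hold it with the frame level, so that both sprung plungers are pushed in by about half of their 12 mm travel (never all the way, that would mark the wax). Keep that pressure on for about three seconds and finish while still holding the handle down, for the frame springs open when it is let go; leave the other things on the bench where they are.

Things in the scene. Friction and masses are not known exactly. Their poses are not given: they have to be found in the camera images.
- press: hand press, fixed to the bench. Grey base plate 236 x 116 mm, 10 mm thick, carrying an aluminium nest with one stepped, open-topped pocket whose long axis is the press' x axis. Origin on the bench, under the middle of the nest; +x points to the hinge end, z up. The wall round the pocket is 20 mm above the bench. Two hinge posts, 88 mm high, stand at x = 115 mm.
- nest_big (a point): centre of the floor of the wide, deep end of the pocket (10 mm above the bench, nearer the hinge; at x = 30.5 mm of the press): 79 mm long along the press' x, 54 mm wide along its y; the wall stands 10 mm above this floor. Same axes as the press.
- nest_small (a point): centre of the floor of the narrow, raised end of the same pocket (14 mm above the bench, away from the hinge; at x = -38 mm of the press): 58 mm long along the press' x, 46 mm wide along its y; the wall stands 6 mm above this floor. No wall between the two ends. Same axes as the press.
- wax_large_mid (a point): centre of the large wax block, 50 x 75 x 28 mm (its own x, y, z; z up, lies flat on the bench, loose, 60 to 130 g). It fits the wide end with its long side (its y) along the press' x, either way round; its top then stands 38 mm above the bench.
- wax_small_mid (a point): centre of the small wax block, 42 x 55 x 24 mm (its own x, y, z; z up, lies flat on the bench, loose, 40 to 90 g). It fits the narrow end with its long side (its y) along the press' x, either way round; its top then also stands 38 mm above the bench.
- press_handle (a point): middle of the handle of the press frame: a round rubber-covered bar 16 mm thick, 84 mm free length, parallel to the press' y, 232 mm from the hinge axis. Frame open: about 286 mm above the bench, leaning back over the hinge end; frame level: 75 mm above the bench, at x = -117 mm of the press. 60 mm are free round the bar on all sides but its two ends.
- press_hinge (a point): middle of the hinge axis of the press frame, 75 mm above the bench, at x = 115 mm of the press; the axis runs along the press' y. Same axes as the press.
- press_frame (a joint): angle of the press frame in rad: 0 = standing fully open (115 degrees back from level), grows as it is pressed down; 2.0 = level, stop at 2.06. A spring of 0.4 N m/rad pulls it open; it flies open when let go.
- plunger_big (a joint): how far the sprung plunger over the large block is pushed into the frame, in m: 0 = free, 0.012 = all the way. 84.5 mm from the hinge axis, 3.3 N when it starts to move and 1.1 N/mm more. With a block seated below, it touches about 0.07 rad before the frame is level and is in by 6 mm when the frame is level.
- plunger_small (a joint): the same for the plunger over the small block, 153 mm from the hinge axis; it touches about 0.04 rad before the frame is level and is in by 6 mm when the frame is level. Holding both there takes about 12 N down at the handle.
- scale: pocket scale, 128 x 74 x 19 mm, black; bystander. Origin under its centre.
- vernier: caliper, 150 mm long, 11 mm thick, lying flat; bystander. Origin under its centre.
- tube_wax: wax tube, 28 mm thick, 60 mm high, standing upright; bystander. Origin under its centre.
- tape: roll of tape, 73 mm across, 18 mm high, lying flat; bystander. Origin under its centre.
- pin: wooden bench pin, a bar 22 x 100 x 20 mm, lying flat; bystander. Origin under its centre.

How it is judged:
On the way, in this order (a step that is already met when the one before it is completed fails the run):
1. both blocks lie flat in their ends of the nest, let go of, with the frame still standing open (x of wax_large_mid in the frame of press between 0.0255 and 0.0355 m and y of wax_large_mid in the frame of press between -0.005 and 0.005 m and z of wax_large_mid in the frame of press between 0.022 and 0.027 m and angle between each of wax_large_mid, wax_small_mid's own z axis and vertical below 0.07 rad and angle between the y axis of each of wax_large_mid, wax_small_mid and the x axis of press, either way round below 0.2 rad and x of wax_small_mid in the frame of press between -0.046 and -0.03 m and y of wax_small_mid in the frame of press between -0.005 and 0.005 m and z of wax_small_mid in the frame of press between 0.024 and 0.029 m and value of joint press_frame below 0.5 rad and contact force between the fingers and wax_large below 0.1 N and contact force between the fingers and wax_small below 0.1 N), for 0.2 s.
2. the frame is held down by its handle with both plungers pushed in 2.5 to 9.5 mm on the seated blocks, for 2.5 seconds (x of wax_large_mid in the frame of press between 0.0255 and 0.0355 m and y of wax_large_mid in the frame of press between -0.005 and 0.005 m and z of wax_large_mid in the frame of press between 0.022 and 0.027 m and angle between each of wax_large_mid, wax_small_mid's own z axis and vertical below 0.07 rad and angle between the y axis of each of wax_large_mid, wax_small_mid and the x axis of press, either way round below 0.2 rad and x of wax_small_mid in the frame of press between -0.046 and -0.03 m and y of wax_small_mid in the frame of press between -0.005 and 0.005 m and z of wax_small_mid in the frame of press between 0.024 and 0.029 m and value of joint plunger_big between 0.0025 and 0.0095 m and value of joint plunger_small between 0.0025 and 0.0095 m and contact force between the fingers and press above 2 N), for 2.5 s.
At the end, for the whole second after the job is handed in: Both blocks lie flat in their own ends of the nest (centres within 5 mm across and 5 to 8 mm along, tops level within about 2 mm), both plungers are pushed in between 2.5 and 9.5 mm, and the gripper still bears on the press frame (all of step 2); the arm keeps its last pose, push and grip.
It fails at once if a plunger was pushed all the way home (value of joint any of plunger_big, plunger_small above 0.0114 m).
It fails at once if another thing on the bench was moved by more than 30 mm (distance of any of scale, vernier, tube_wax, tape, pin from where it was at the start of the episode above 0.03 m).
It also fails if it takes over 72 s, if anything falls off the work surface, if the arm or the gripper's body presses on something with over 40 N, if the wrist force passes 120 N, or if a joint passes its speed limit or range.

## Working session

There is one attempt and no reset: what is moved stays moved. The work goes in short steps, Python scripts to look and compute and a tool call to move; the robot and the scene stay as the last step left them, time stands still between calls to the robot, and variables do not carry over. Pictures are saved under pics/ and viewed, and the job is handed in when it is done.

Besides the shell and the picture viewer there is one more tool, called after "Emit:" as a command line: name --argument value ..., lists and objects as JSON in quotes. drive_tool: Moves the arm, as the interface text tells. Its arguments: {"type":"object","properties":{"deltas":{"type":"array","items":{"type":"array"}},"gripper":{"type":"number"}},"required":["deltas"]}

```bash
mkdir -p pics; ls
python3 - <<'E'
from bench import get_obs, camera
import cv2,numpy as np
print(get_obs())
for n in ("side","top"):
    c=camera(n); 
    print({k:v for k,v in c.items() if k!="frame"})
    cv2.imwrite(f"pics/{n}0.png",c["frame"][:,:,::-1])
E
```

```text
pics
{'time_s': 0.0, 'q': array([-1.37431821e+00,  1.81540700e-01,  1.60803369e+00, -1.12658705e-05,
        1.35377239e+00, -2.06319604e-01]), 'dq': array([-1.25639078e-03, -3.51637964e-04, -8.79558309e-04,  2.36866847e-04,
       -7.77841474e-04,  9.38249910e-06]), 'joint_efforts': array([-2.98284676e-04, -4.44867361e+01, -3.51341128e+01, -3.50381615e-04,
        9.04858840e-03,  2.56059587e-05]), 'eef_pos': array([ 0.22527944, -0.52838211,  0.20727196]), 'eef_rot': array([-8.77079145e-04,  9.79787088e-01,  2.00041230e-01, -1.18388600e-06]), 'wrist_force': array([-0.36101125, -0.37056542, -0.27525633]), 'torque': array([-0.05993566, -0.02844581,  0.00334532]), 'opening': 1.0015800068150433}
{'fx': 513.0878332328044, 'fy': 513.0878332328044, 'cx': 277.2427989093482, 'cy': 211.70971788960546, 'k1': -0.1379785955971389, 'eye': array([0.38535752, 1.23492581, 0.63380912]), 'attitude': array([ 0.05460393, -0.05809993,  0.82786803, -0.55522728])}
{'fx': 410.3479012224636, 'fy': 410.3479012224636, 'cx': 273.8940863526123, 'cy': 211.04905259828047, 'k1': -0.021050222470530646, 'eye': array([0.54481412, 0.10765522, 1.02176401]), 'attitude': array([-0.01774221,  0.71177625, -0.70195352,  0.01791746])}
```

View pics/top0.png

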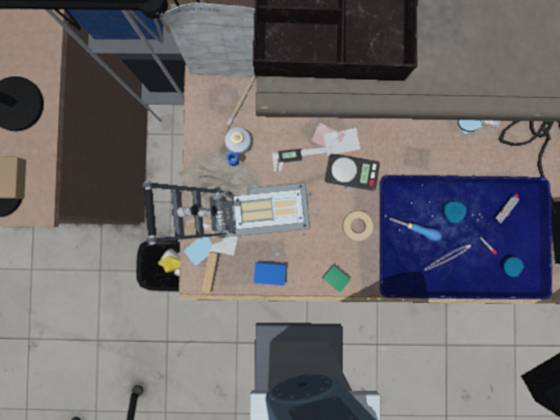

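View pics/side0.png

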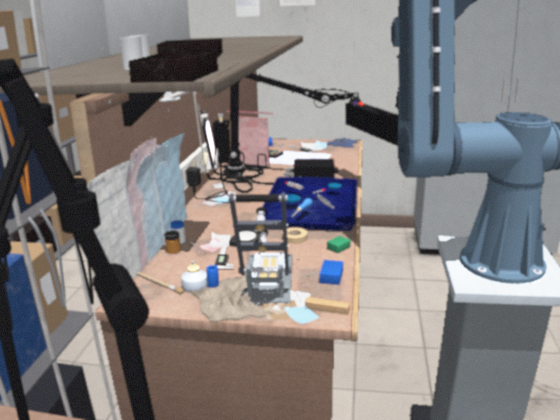

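```bash
cat > h.py <<'E'
import numpy as np,cv2
from scipy.spatial.transform import Rotation as R
from scipy.optimize import brentq
def rot(q): return R.from_quat([q[1],q[2],q[3],q[0]])
def ray(c,u,v):
    xd=(u-c['cx'])/c['fx']; yd=(v-c['cy'])/c['fy']; rd=np.hypot(xd,yd)
    r=rd
    for _ in range(50): r=rd/(1+c['k1']*r*r)
    s=r/rd if rd>0 else 1
    return rot(c['attitude']).apply([xd*s,yd*s,1.])
def onplane(c,u,v,z):
    d=ray(c,u,v); e=np.array(c['eye']); return e+d*(z-e[2])/d[2]
def proj(c,p):
    q=rot(c['attitude']).inv().apply(np.array(p)-c['eye']); x,y=q[0]/q[2],q[1]/q[2]; f=1+c['k1']*(x*x+y*y)
    return np.array([x*f*c['fx']+c['cx'],y*f*c['fy']+c['cy']])
def crop(c,u0,v0,u1,v1,s,fn):
    cv2.imwrite(fn,cv2.resize(c['frame'][v0:v1,u0:u1,::-1],None,fx=s,fy=s,interpolation=cv2.INTER_CUBIC))
def rect(c,mask,z):
    cs,_=cv2.findContours(mask.astype(np.uint8),cv2.RETR_EXTERNAL,cv2.CHAIN_APPROX_NONE)
    k=max(cs,key=cv2.contourArea)[:,0,:]
    P=np.array([onplane(c,u,v,z)[:2] for u,v in k]).astype(np.float32)
    return cv2.minAreaRect(P*1000),k.mean(0)
E
python3 - <<'E'
from h import *
from bench import camera
c=camera("top"); s=camera("side")
crop(c,140,110,390,300,3.2,'pics/top1.png')
crop(s,170,180,370,330,4,'pics/side1.png')
hsv=cv2.cvtColor(c['frame'],cv2.COLOR_RGB2HSV)
for name,(lo,hi),box,z in [("blue",((100,120,60),(125,255,255)),(245,255,295,295),.028),("green",((60,90,40),(95,255,255)),(315,260,360,298),.024)]:
    m=cv2.inRange(hsv,lo,hi); k=np.zeros_like(m); a,b,d,e=box; k[b:e,a:d]=m[b:e,a:d]
    print(name,rect(c,k,z),(k>0).sum())
for p in [(231,191),(301,186),(308,229),(236,233)]: print(p,onplane(c,*p,.02))
E
```

```text
blue (((445.0967102050781, 115.80631256103516), (74.19800567626953, 49.920230865478516), 86.0634536743164), array([269.54166667, 273.30208333])) 641
green (((435.34771728515625, -44.7056999206543), (53.361507415771484, 40.08938217163086), 51.63084030151367), array([336.22807018, 277.98245614])) 365
(231, 191) [0.64311667 0.21356175 0.02      ]
(301, 186) [0.65781039 0.04214276 0.02      ]
(308, 229) [0.55269584 0.02395432 0.02      ]
(236, 233) [0.54051252 0.19939978 0.02      ]
```

View pics/top1.png

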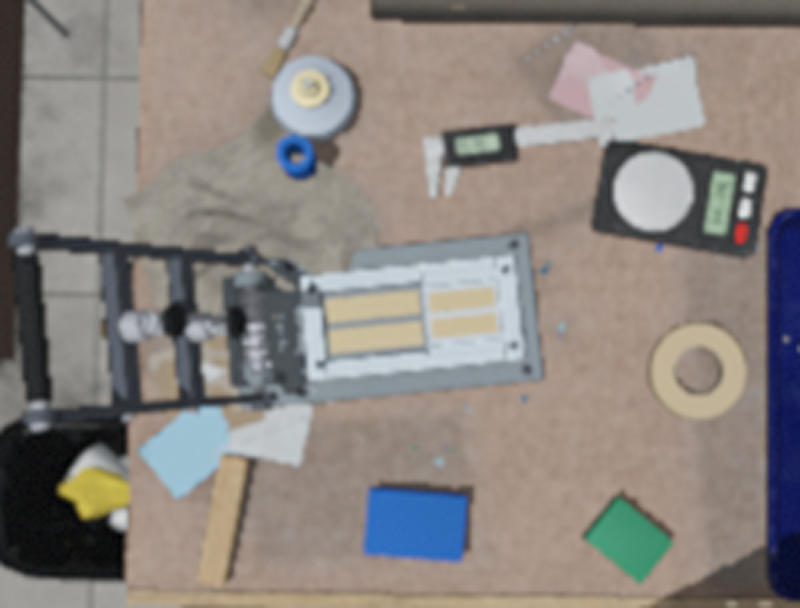

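View pics/side1.png

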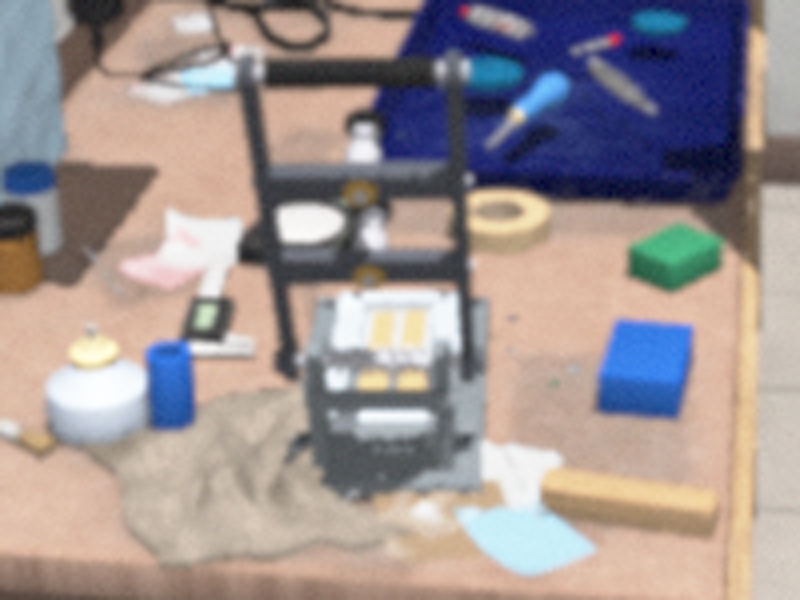

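Run:
```python
from h import *
from bench import camera
c=camera("top")
crop(c,205,175,318,245,7,'pics/nest.png')
crop(c,140,175,240,250,7,'pics/handle.png')
```

```text
(no output)
```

View pics/nest.png

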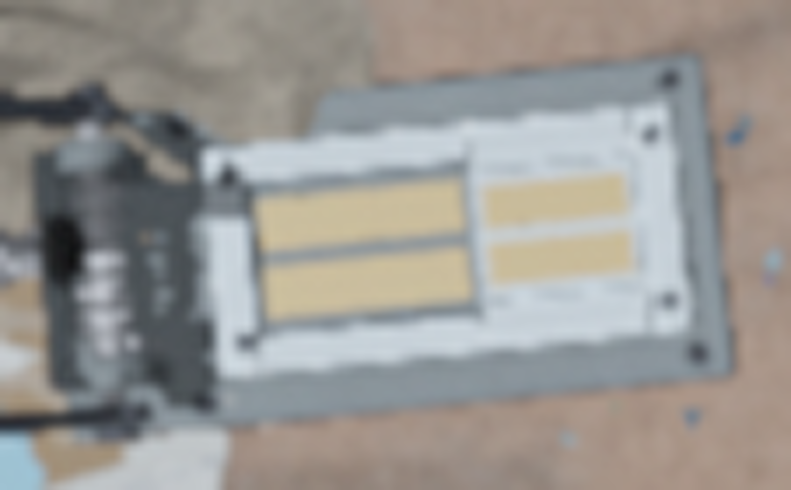

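View pics/handle.png

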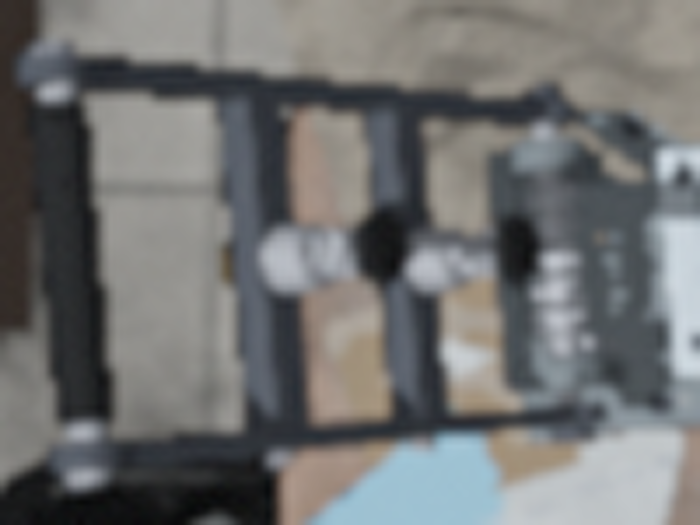

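Run:
```python
from h import *
from bench import camera
c=camera("top")
big=cv2.resize(c['frame'][175:245,205:318],None,fx=7,fy=7,interpolation=cv2.INTER_CUBIC)
hsv=cv2.cvtColor(big,cv2.COLOR_RGB2HSV)
m=cv2.inRange(hsv,(12,45,150),(30,255,255))
def px(p): return ((p[0]+.5)/7-.5+205,(p[1]+.5)/7-.5+175)
cen=[]
for x0,x1,z in [(240,478,.010),(478,650,.014)]:
    k=np.zeros_like(m); k[140:330,x0:x1]=m[140:330,x0:x1]
    k=cv2.morphologyEx(k,cv2.MORPH_OPEN,np.ones((9,9)))
    ys,xs=np.nonzero(k)
    P=np.array([onplane(c,*px(p),z)[:2] for p in zip(xs,ys)],np.float32)*1000
    r=cv2.minAreaRect(P); print(r,P.mean(0)); cen.append(np.array(r[0]))
d=cen[0]-cen[1]; print(np.linalg.norm(d),np.degrees(np.arctan2(d[1],d[0])))
# base plate corners, z=.01
for p in [(700,57),(733,373)]: print('base',onplane(c,*px(p),.01))
# nest outer
for p in [(201,148),(668,103),(690,330),(222,378)]: print('nest',onplane(c,*px(p),.02))
for p in [(467,155),(482,312)]: print('step',onplane(c,*px(p),.02))
def hp(p): return ((p[0]+.5)/7-.5+140,(p[1]+.5)/7-.5+175)
for p in [(62,100),(85,418),(48,65),(85,460)]: print('handle',onplane(c,*hp(p),.286))
```

```text
((597.5325927734375, 151.11126708984375), (40.09640884399414, 70.98418426513672), 6.650384426116943) [597.6002 150.864 ]
((605.5193481445312, 82.33380126953125), (31.75701332092285, 46.69450759887695), 6.7451348304748535) [605.58167   82.341866]
69.23964230137204 96.6237817874576
base [0.66724216 0.0327222  0.01      ]
base [0.55563182 0.01997732 0.01      ]
nest [0.631604   0.20773727 0.02      ]
nest [0.64968529 0.04451035 0.02      ]
nest [0.57030517 0.03599039 0.02      ]
nest [0.55130991 0.19890061 0.02      ]
step [0.63043675 0.1146325  0.02      ]
step [0.57557848 0.10862001 0.02      ]
handle [0.61887891 0.33455178 0.286     ]
handle [0.53718649 0.32624079 0.286     ]
handle [0.62788985 0.33844779 0.286     ]
handle [0.52645248 0.32593902 0.286     ]
```

Emit:
drive_tool --deltas '[[[0.012,0.035,0],0.06],[[0.012,0.035,0],0.06],[[0.012,0.035,0],0.06],[[0.012,0.035,0],0.06],[[0.012,0.035,0],0.06],[[0.012,0.035,0],0.06],[[0.012,0.035,0],0.06],[[0.012,0.035,0],0.06],[[0.012,0.035,0],0.06],[[0.012,0.035,0],0.06]]' --gripper 1.0

```text
time_s: 1.3
eef_pos: [0.3429, -0.1749, 0.209]
eef_rot: [0.006, 0.874, 0.485, -0.003]
wrist_force: [-0.3, -2.3, 2.9]
opening: 1.001
```

Emit:
drive_tool --deltas '[[[0.0103,0.03,-0.01],0.05],[[0.0103,0.03,-0.01],0.05],[[0.0103,0.03,-0.01],0.05],[[0.0103,0.03,-0.01],0.05],[[0.0103,0.03,-0.01],0.05],[[0.0103,0.03,-0.01],0.05],[[0.0103,0.03,-0.01],0.05],[[0.0103,0.03,-0.01],0.05],[[0.0103,0.03,-0.01],0.05],[[0.0103,0.02,-0.01],0.05]]'

```text
time_s: 2.3
eef_pos: [0.4583, 0.1224, 0.1188]
eef_rot: [0.022, 0.719, 0.694, 0.01]
wrist_force: [0.5, -0.4, 0.4]
opening: 1.0
```

Emit:
drive_tool --deltas '[[[0,0,0],0]]'

```text
time_s: 2.4
eef_pos: [0.458, 0.1244, 0.1176]
eef_rot: [0.021, 0.718, 0.696, 0.009]
wrist_force: [-0.3, -0.2, -0.7]
opening: 1.0
```

```bash
cat > st.py <<'E'
from h import *
from bench import get_obs
o=get_obs(); r=rot(o['eef_rot']); z=r.apply([0,0,1]); y=r.apply([0,1,0])
print('t',round(o['time_s'],2),'p',o['eef_pos'].round(4),'jaw',round(np.degrees(np.arctan2(y[1],y[0])),2),'toolz',z.round(4),'F',o['wrist_force'].round(1),'T',o['torque'].round(2),'op',round(o['opening'],3),'q',o['q'].round(2))
E
python3 st.py
```

```text
t 2.4 p [0.458  0.1244 0.1176] jaw -1.81 toolz [ 0.0428 -0.0172 -0.9989] F [-0.3 -0.2 -0.7] T [-0.    0.05  0.02] op 1.0 q [ 0.03  0.03  1.97 -0.02  1.1   0.07]
```

Emit:
drive_tool --deltas '[[[-0.004,-0.003,-0.01],-0.01],[[-0.004,-0.003,-0.01],-0.01],[[-0.003,-0.002,-0.01],-0.01],[[-0.001,-0.001,-0.01],-0.01],[[0,0,-0.01],0],[[0,0,0],0]]'

```text
time_s: 3.0
eef_pos: [0.4433, 0.1119, 0.0635]
eef_rot: [0.021, 0.735, 0.678, 0.008]
wrist_force: [-0.2, 0.4, 0.4]
opening: 0.999
```

```bash
python3 st.py
```

```text
t 3.0 p [0.4433 0.1119 0.0635] jaw -4.61 toolz [ 0.041  -0.0202 -0.999 ] F [-0.2  0.4  0.4] T [ 0.01  0.01 -0.01] op 0.999 q [ 0.    0.09  2.04 -0.02  0.97  0.1 ]
```

Emit:
drive_tool --deltas '[[[0.001,0.002,-0.01],0.01],[[0.001,0.002,-0.01],0],[[0,0,-0.01],0],[[0,0,-0.01],0],[[0,0,-0.008],0],[[0,0,0],0]]'

```text
time_s: 3.6
eef_pos: [0.446, 0.1162, 0.0112]
eef_rot: [0.021, 0.731, 0.682, 0.008]
wrist_force: [-0.3, -0.4, -0.3]
opening: 1.006
```

```bash
python3 st.py
python3 - <<'E'
from h import *
from bench import camera
crop(camera('side'),290,220,380,300,7,'pics/s2.png')
E
```

```text
t 3.6 p [0.446  0.1162 0.0112] jaw -3.99 toolz [ 0.0416 -0.0197 -0.9989] F [-0.3 -0.4 -0.3] T [0.02 0.02 0.03] op 1.006 q [ 0.01  0.2   2.05 -0.03  0.85  0.1 ]
```

View pics/s2.png

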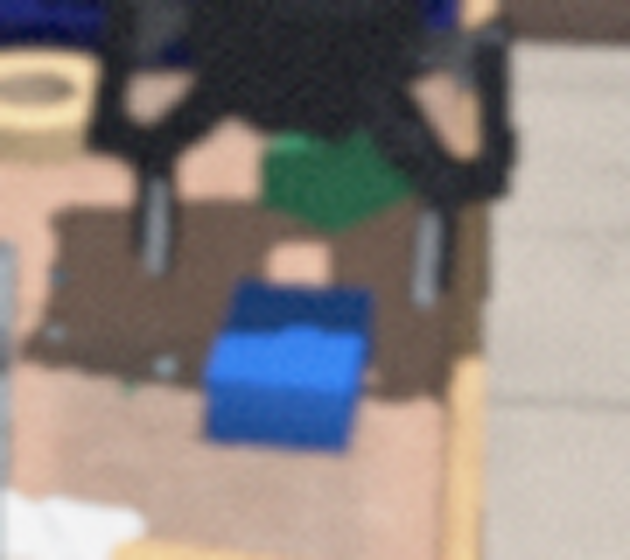

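Run:
```python
from h import *
from bench import camera
c=camera('side')
for p in [(.488,.116,.024),(.403,.116,.024),(.446,.116,.011),(.445,.116,.028),(.42,.153,.028),(.47,.153,.028),(.42,.153,.0),(.47,.153,.0)]: print(p,(proj(c,p)-[290,220])*7)
```

```text
(0.488, 0.116, 0.024) [164.91774405 335.80158141]
(0.403, 0.116, 0.024) [406.2572106  347.72823382]
(0.446, 0.116, 0.011) [283.12123696 374.0877398 ]
(0.445, 0.116, 0.028) [286.75018749 331.86183948]
(0.42, 0.153, 0.028) [353.17741868 386.83786972]
(0.47, 0.153, 0.028) [207.17515486 379.40808421]
(0.42, 0.153, 0.0) [351.16583945 457.86191945]
(0.47, 0.153, 0.0) [206.52756634 450.15034794]
```

Run:
```python
from h import *
from bench import camera
crop(camera('side'),260,150,380,300,5,'pics/s3.png')
crop(camera('top'),220,200,340,320,5,'pics/t3.png')
```

```text
(no output)
```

View pics/s3.png

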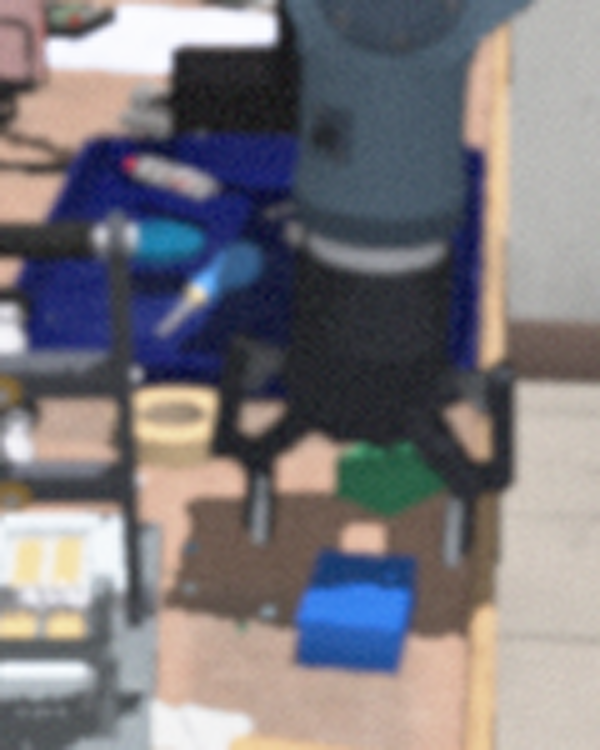

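View pics/t3.png

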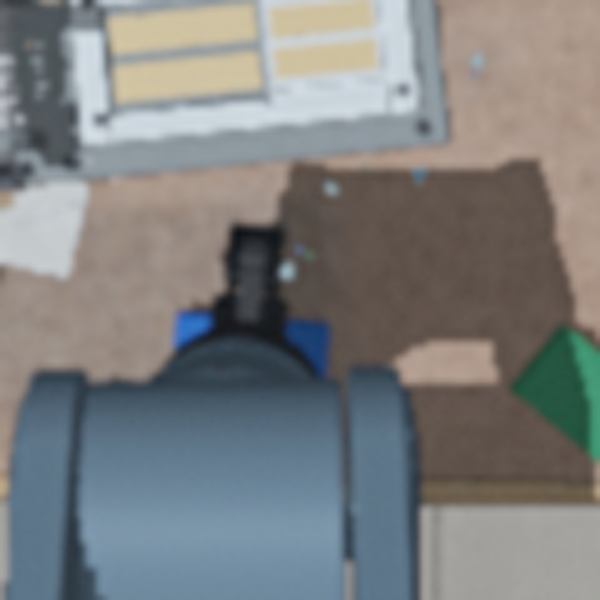

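Run:
```python
from h import *
from bench import camera
c=camera('side')
for p in [(260,545),(455,565),(300,655),(402,672)]:
    d=ray(c,260+p[0]/5,150+p[1]/5); e=c['eye']
    for Y in (.116,.105,.127,.1535): print(p,Y,(e+d*(Y-e[1])/d[1]).round(4))
```

```text
(260, 545) 0.116 [0.4919 0.116  0.0488]
(260, 545) 0.105 [0.493 0.105 0.043]
(260, 545) 0.127 [0.4909 0.127  0.0545]
(260, 545) 0.1535 [0.4883 0.1535 0.0684]
(455, 565) 0.116 [0.3964 0.116  0.0429]
(455, 565) 0.105 [0.3965 0.105  0.0371]
(455, 565) 0.127 [0.3962 0.127  0.0487]
(455, 565) 0.1535 [0.396  0.1535 0.0627]
(300, 655) 0.116 [ 0.4717  0.116  -0.0121]
(300, 655) 0.105 [ 0.4726  0.105  -0.0184]
(300, 655) 0.127 [ 0.4709  0.127  -0.0057]
(300, 655) 0.1535 [0.4688 0.1535 0.0096]
(402, 672) 0.116 [ 0.4207  0.116  -0.0187]
(402, 672) 0.105 [ 0.421   0.105  -0.0252]
(402, 672) 0.127 [ 0.4203  0.127  -0.0123]
(402, 672) 0.1535 [0.4195 0.1535 0.0031]
```

Emit:
drive_tool --deltas '[[[0,0,0],0],[[0,0,0],0],[[0,0,0],0]]' --gripper 0.75

```text
time_s: 4.15
eef_pos: [0.4487, 0.1162, 0.0143]
eef_rot: [0.023, 0.731, 0.682, 0.011]
wrist_force: [-0.6, -0.4, -0.4]
opening: 0.747
```

```bash
python3 st.py;python3 - <<'E'
from h import *
from bench import camera
crop(camera('side'),290,220,380,300,7,'pics/s4.png')
E
```

```text
t 4.15 p [0.4487 0.1162 0.0143] jaw -4.0 toolz [ 0.0478 -0.0196 -0.9987] F [-0.6 -0.4 -0.4] T [ 0.05 -0.02  0.03] op 0.747 q [ 0.01  0.19  2.05 -0.03  0.85  0.1 ]
```

View pics/s4.png

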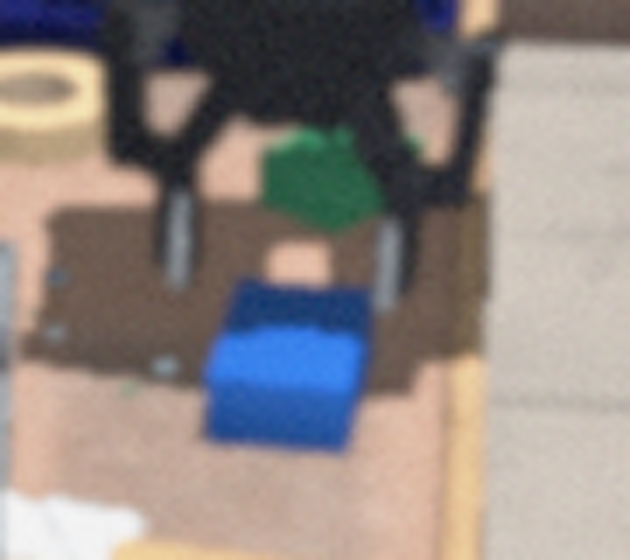

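Emit:
drive_tool --deltas '[[[-0.003,0,-0.006],0],[[-0.001,0,-0.006],0]]'

```text
time_s: 4.4
eef_pos: [0.4455, 0.1162, 0.0025]
eef_rot: [0.024, 0.731, 0.682, 0.012]
wrist_force: [0.3, 0.3, -0.3]
opening: 0.753
```

```bash
python3 st.py;python3 - <<'E'
from h import *
from bench import camera
crop(camera('side'),290,220,380,300,7,'pics/s5.png')
E
python3 st.py
```

```text
t 4.4 p [0.4455 0.1162 0.0025] jaw -4.0 toolz [ 0.0501 -0.0196 -0.9986] F [ 0.3  0.3 -0.3] T [-0.    0.01 -0.04] op 0.753 q [ 0.01  0.21  2.06 -0.03  0.82  0.1 ]
t 4.45 p [0.4447 0.1161 0.0016] jaw -4.0 toolz [ 0.0487 -0.0197 -0.9986] F [-0.5  0.2 -1.1] T [-0.    0.06 -0.01] op 0.752 q [ 0.01  0.21  2.06 -0.03  0.82  0.1 ]
```

View pics/s5.png

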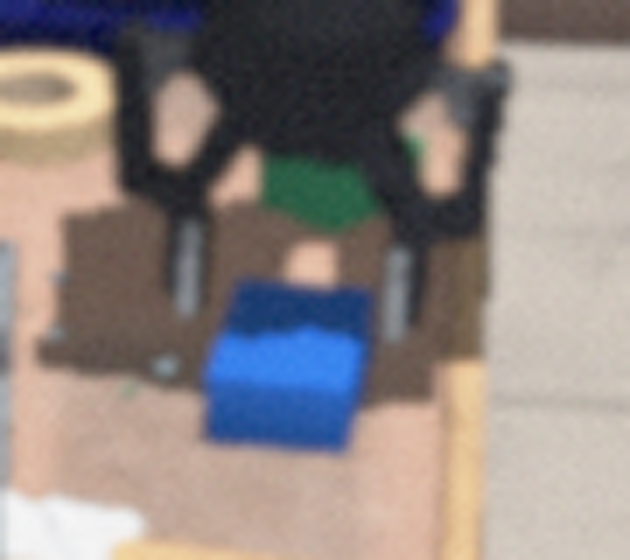

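Emit:
drive_tool --deltas '[[[0.001,0,-0.007],0]]'

```text
time_s: 4.55
eef_pos: [0.446, 0.1162, -0.0055]
eef_rot: [0.024, 0.731, 0.682, 0.011]
wrist_force: [0.5, 0.1, -0.3]
opening: 0.753
```

```bash
python3 st.py;python3 - <<'E'
from h import *
from bench import camera
crop(camera('side'),290,220,380,300,7,'pics/s6.png')
E
python3 st.py
```

```text
t 4.55 p [ 0.446   0.1162 -0.0055] jaw -4.0 toolz [ 0.0493 -0.0197 -0.9986] F [ 0.5  0.1 -0.3] T [0.01 0.02 0.01] op 0.753 q [ 0.01  0.23  2.06 -0.03  0.8   0.1 ]
t 4.6 p [ 0.4449  0.116  -0.0069] jaw -4.01 toolz [ 0.0471 -0.0197 -0.9987] F [-1.5  0.  -1.4] T [0.03 0.04 0.02] op 0.748 q [ 0.01  0.23  2.06 -0.03  0.8   0.1 ]
```

View pics/s6.png

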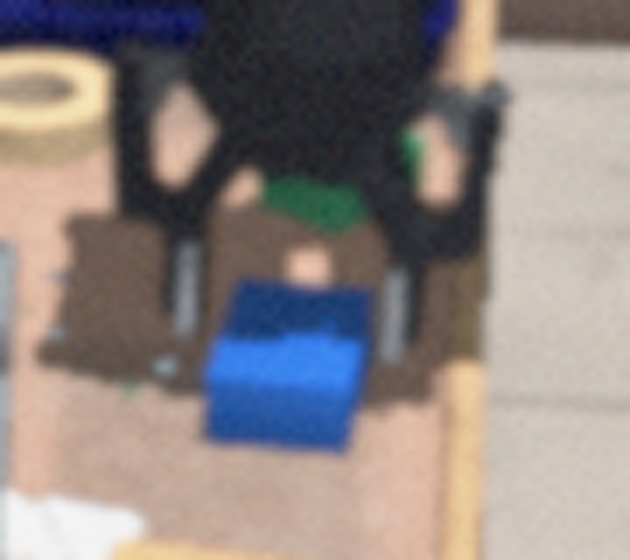

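Emit:
drive_tool --deltas '[[[0,0,0.004],0],[[0,0,0],0],[[0,0,0],0],[[0,0,0],0],[[0,0,0],0]]' --gripper 0.4

```text
time_s: 5.1
eef_pos: [0.4445, 0.1161, -0.0025]
eef_rot: [0.023, 0.731, 0.682, 0.01]
wrist_force: [-0.3, 0.3, -0.9]
opening: 0.557
```

```bash
python3 st.py;python3 - <<'E'
from h import *
from bench import camera
crop(camera('side'),290,220,380,300,7,'pics/s7.png')
E
python3 st.py
```

```text
t 5.1 p [ 0.4445  0.1161 -0.0025] jaw -4.0 toolz [ 0.0451 -0.0198 -0.9988] F [-0.3  0.3 -0.9] T [ 0.03  0.04 -0.02] op 0.557 q [ 0.01  0.22  2.06 -0.03  0.81  0.1 ]
t 5.15 p [ 0.4445  0.116  -0.0025] jaw -4.0 toolz [ 0.045  -0.0198 -0.9988] F [ 0.8  0.  -0.7] T [ 0.06  0.02 -0.03] op 0.56 q [ 0.01  0.22  2.06 -0.03  0.81  0.1 ]
```

View pics/s7.png

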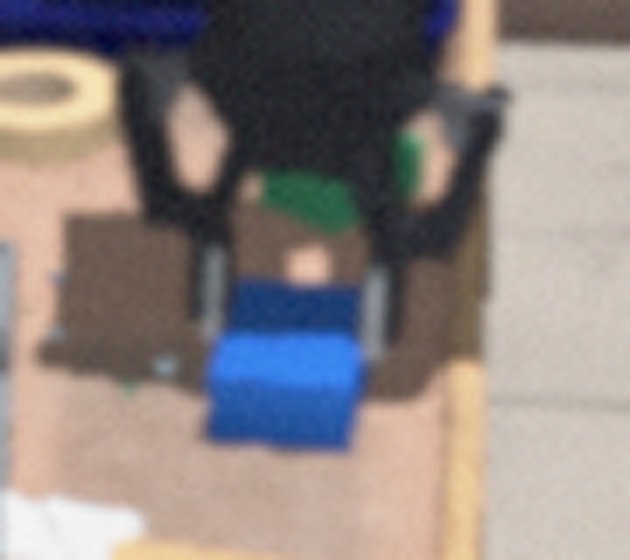

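Emit:
drive_tool --deltas '[[[0,0,0.015],0],[[0,0,0.015],0],[[0,0,0.015],0],[[0,0,0.015],0.02],[[0.01,0.003,0.01],0.03],[[0.015,0.004,0.005],0.03],[[0.015,0.004,0],0.03],[[0.015,0.004,0],0.03],[[0.015,0.004,0],0.03]]'

```text
time_s: 6.05
eef_pos: [0.5165, 0.1362, 0.0747]
eef_rot: [0.021, 0.667, 0.744, 0.011]
wrist_force: [0.4, -0.1, -0.6]
opening: 0.554
```

```bash
python3 st.py;python3 - <<'E'
from h import *
from bench import camera
crop(camera('side'),230,190,370,300,5,'pics/s8.png')
E
python3 st.py
```

```text
t 6.05 p [0.5165 0.1362 0.0747] jaw 6.28 toolz [ 0.0459 -0.0121 -0.9989] F [ 0.4 -0.1 -0.6] T [0.03 0.04 0.07] op 0.554 q [ 0.04  0.23  1.85 -0.02  1.02 -0.06]
t 6.1 p [0.5191 0.1364 0.0753] jaw 6.34 toolz [ 0.0491 -0.0117 -0.9987] F [ 1.7 -1.6  0.9] T [-0.05 -0.07  0.  ] op 0.556 q [ 0.04  0.23  1.85 -0.02  1.02 -0.06]
```

View pics/s8.png

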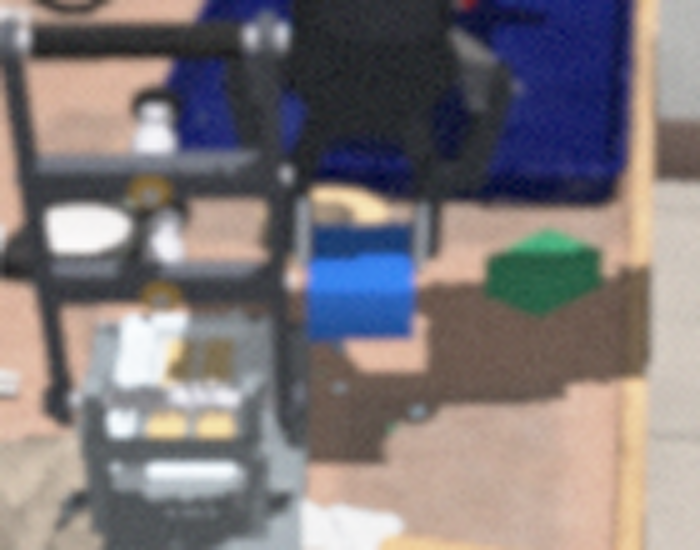

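Emit:
drive_tool --deltas '[[[0.015,0.003,0],0],[[0.015,0.003,0],0],[[0.015,0.003,0],0],[[0.015,0.003,0],0],[[0.01,0.002,0],0],[[0.004,0.001,0],0],[[0,0,0],0],[[0,0,0],0]]'

```text
time_s: 6.9
eef_pos: [0.5959, 0.1526, 0.0721]
eef_rot: [0.021, 0.666, 0.745, 0.01]
wrist_force: [-0.4, 0.2, -0.7]
opening: 0.559
```

```bash
python3 st.py;python3 - <<'E'
from h import *
from bench import camera
crop(camera('side'),210,190,350,300,5,'pics/s9.png')
crop(camera('top'),200,160,320,250,6,'pics/t9.png')
E
python3 st.py
```

```text
t 6.9 p [0.5959 0.1526 0.0721] jaw 6.45 toolz [ 0.0444 -0.0119 -0.9989] F [-0.4  0.2 -0.7] T [ 0.05 -0.03  0.02] op 0.559 q [ 0.07  0.39  1.64 -0.02  1.07 -0.04]
t 7.0 p [0.5958 0.1526 0.0723] jaw 6.44 toolz [ 0.0446 -0.0118 -0.9989] F [-0.3  0.5 -0.1] T [0.05 0.04 0.04] op 0.561 q [ 0.07  0.39  1.64 -0.02  1.07 -0.04]
```

View pics/s9.png

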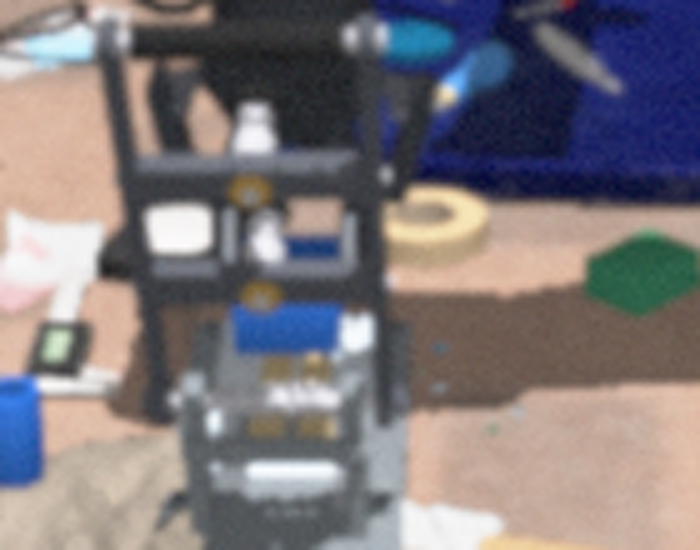

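View pics/t9.png

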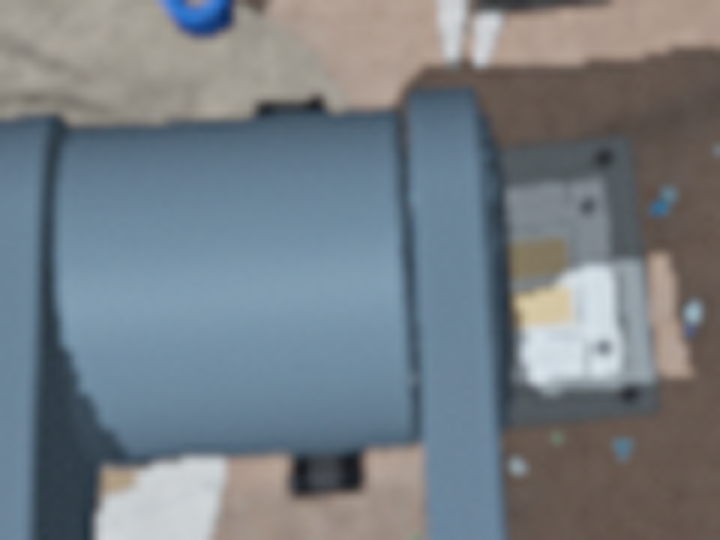

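Emit:
drive_tool --deltas '[[[0.0015,-0.0015,-0.01],0.003],[[0,0,-0.01],0],[[0,0,-0.01],0],[[0,0,-0.01],0],[[0,0,-0.005],0],[[0,0,0],0]]'

```text
time_s: 7.6
eef_pos: [0.5951, 0.1506, 0.0221]
eef_rot: [0.02, 0.665, 0.746, 0.009]
wrist_force: [0.6, -0.0, -0.6]
opening: 0.561
```

```bash
python3 st.py
```

```text
t 7.6 p [0.5951 0.1506 0.0221] jaw 6.62 toolz [ 0.0419 -0.0119 -0.999 ] F [ 0.6 -0.  -0.6] T [ 0.    0.04 -0.01] op 0.561 q [ 0.06  0.46  1.66 -0.02  0.98 -0.04]
```

Emit:
drive_tool --deltas '[[[0.003,0.001,0],0],[[0.0005,0,-0.004],0],[[0.0003,0,-0.003],0],[[0.0003,0,0],0]]'

```text
time_s: 8.0
eef_pos: [0.6004, 0.1519, 0.0152]
eef_rot: [0.02, 0.665, 0.746, 0.01]
wrist_force: [-0.5, -0.7, -0.4]
opening: 0.559
```

```bash
python3 st.py;  python3 - <<'E'
from h import *
from bench import camera
crop(camera('side'),230,210,310,290,8,'pics/s10.png')
E
python3 st.py
```

```text
t 8.0 p [0.6004 0.1519 0.0152] jaw 6.63 toolz [ 0.0433 -0.0118 -0.999 ] F [-0.5 -0.7 -0.4] T [0.04 0.02 0.05] op 0.559 q [ 0.06  0.48  1.65 -0.02  0.97 -0.04]
t 8.05 p [0.6005 0.1518 0.0153] jaw 6.63 toolz [ 0.0435 -0.0118 -0.999 ] F [ 0.2 -0.3  0.1] T [0.01 0.08 0.03] op 0.556 q [ 0.06  0.48  1.65 -0.02  0.97 -0.04]
```

View pics/s10.png

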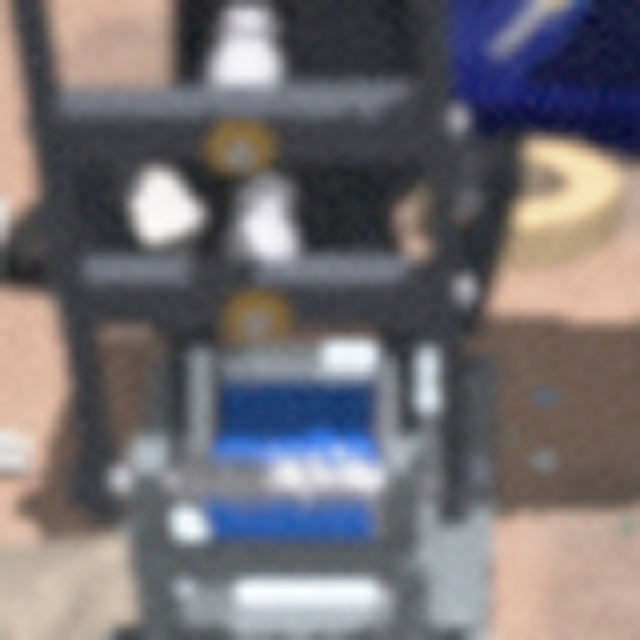

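Emit:
drive_tool --deltas '[[[-0.002,-0.0004,0],0],[[0,0,-0.001],0]]'

```text
time_s: 8.25
eef_pos: [0.5987, 0.1515, 0.0148]
eef_rot: [0.02, 0.665, 0.746, 0.01]
wrist_force: [-0.1, 0.0, -0.2]
opening: 0.554
```

```bash
python3 st.py
```

```text
t 8.25 p [0.5987 0.1515 0.0148] jaw 6.63 toolz [ 0.0443 -0.0118 -0.999 ] F [-0.1  0.  -0.2] T [-0.03  0.01  0.01] op 0.554 q [ 0.06  0.48  1.65 -0.02  0.97 -0.04]
```

Emit:
drive_tool --deltas '[[[-0.0004,0,-0.003],0],[[0,0,-0.003],0],[[0,0,-0.002],0]]'

```text
time_s: 8.55
eef_pos: [0.5986, 0.1515, 0.0069]
eef_rot: [0.021, 0.665, 0.746, 0.011]
wrist_force: [-4.8, -0.4, 20.3]
opening: 0.559
```

```bash
python3 st.py
```

```text
t 8.55 p [0.5986 0.1515 0.0069] jaw 6.63 toolz [ 0.0453 -0.0117 -0.9989] F [-4.8 -0.4 20.3] T [-0.11  0.34 -0.01] op 0.559 q [ 0.06  0.49  1.65 -0.02  0.95 -0.04]
```

Emit:
drive_tool --deltas '[[[0,0,0.001],0],[[0,0,0],0],[[0,0,0],0],[[0,0,0.01],0],[[0,0,0.02],0],[[0,0,0.02],0]]' --gripper 0.85

```text
time_s: 9.15
eef_pos: [0.5958, 0.1512, 0.0569]
eef_rot: [0.019, 0.665, 0.747, 0.008]
wrist_force: [0.4, -0.2, 1.2]
opening: 0.854
```

```bash
python3 st.py
```

```text
t 9.15 p [0.5958 0.1512 0.0569] jaw 6.62 toolz [ 0.0388 -0.0121 -0.9992] F [ 0.4 -0.2  1.2] T [-0.01  0.03 -0.03] op 0.854 q [ 0.06  0.41  1.64 -0.02  1.05 -0.04]
```

Emit:
drive_tool --deltas '[[[0,-0.005,0.02],0],[[-0.01,-0.015,0.01],-0.07],[[-0.018,-0.022,0],-0.09],[[-0.018,-0.022,0],-0.09],[[-0.018,-0.022,0],-0.09],[[-0.018,-0.022,0],-0.09],[[-0.018,-0.022,0],-0.09],[[-0.018,-0.022,0],-0.09],[[-0.018,-0.022,0],-0.09],[[-0.018,-0.02,0],-0.09]]' --gripper 1.0

```text
time_s: 10.15
eef_pos: [0.4444, -0.047, 0.1028]
eef_rot: [0.03, 0.906, 0.421, 0.006]
wrist_force: [0.8, -0.6, 1.0]
opening: 1.0
```

```bash
python3 st.py;  python3 - <<'E'
from h import *
from bench import camera
c=camera('top'); crop(c,205,175,318,245,7,'pics/t11.png')
crop(camera('side'),230,190,350,290,6,'pics/s11.png')
hsv=cv2.cvtColor(c['frame'],cv2.COLOR_RGB2HSV)
m=cv2.inRange(hsv,(100,120,40),(125,255,255)); k=np.zeros_like(m); k[185:235,230:295]=m[185:235,230:295]
print(rect(c,k,.038))
E
```

```text
t 10.15 p [ 0.4444 -0.047   0.1028] jaw -40.1 toolz [ 0.0368 -0.0486 -0.9981] F [ 0.8 -0.6  1. ] T [0.05 0.03 0.04] op 1.0 q [-0.35 -0.01  2.05 -0.04  1.05  0.37]
(((596.394775390625, 151.00900268554688), (47.380409240722656, 74.09357452392578), 6.521996021270752), array([255.80412371, 209.91752577]))
```

View pics/t11.png

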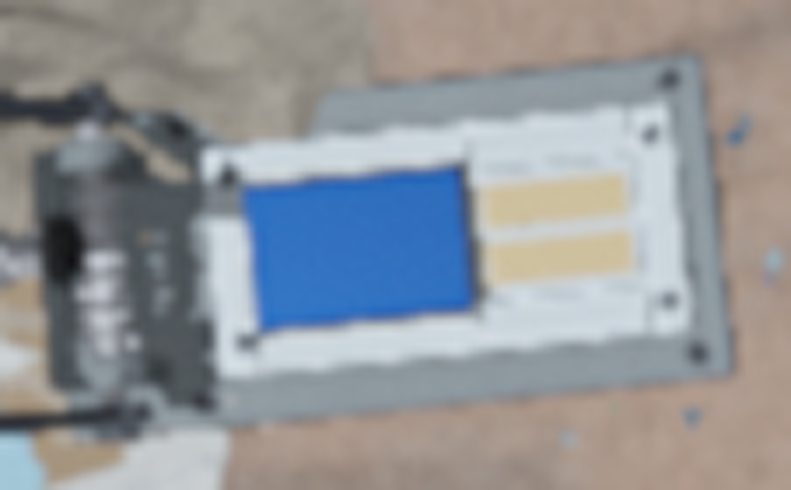

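View pics/s11.png

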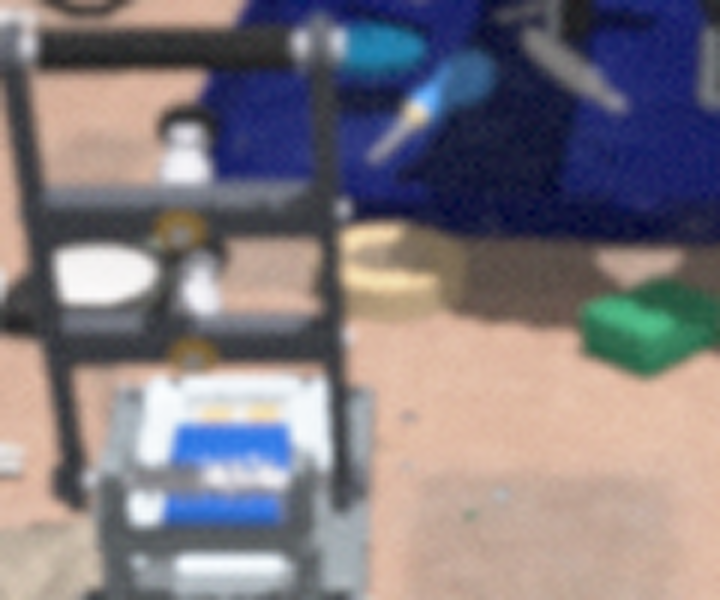

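Emit:
drive_tool --deltas '[[[-0.003,0,-0.015],0.015],[[-0.003,0,-0.015],0.01],[[-0.002,0.001,-0.015],0.005],[[0,0,-0.015],0],[[0,0,-0.01],0],[[0,0,0],0]]'

```text
time_s: 10.85
eef_pos: [0.4406, -0.0469, 0.0357]
eef_rot: [0.033, 0.899, 0.437, 0.011]
wrist_force: [-0.2, -0.0, -0.5]
opening: 1.001
```

```bash
python3 st.py
```

```text
t 10.85 p [ 0.4406 -0.0469  0.0357] jaw -38.12 toolz [ 0.0487 -0.0501 -0.9976] F [-0.2 -0.  -0.5] T [ 0.06  0.06 -0.04] op 1.001 q [-0.35  0.1   2.1  -0.04  0.88  0.34]
```

Emit:
drive_tool --deltas '[[[0.03,0,0.04],0],[[0.03,0,0.04],0],[[0.03,0,0.04],0]]'

```text
time_s: 11.15
eef_pos: [0.5229, -0.0432, 0.1525]
eef_rot: [0.027, 0.899, 0.438, 0.004]
wrist_force: [1.0, -0.8, -0.1]
opening: 1.001
```

```bash
python3 st.py
```

```text
t 11.15 p [ 0.5229 -0.0432  0.1525] jaw -38.05 toolz [ 0.0312 -0.0441 -0.9985] F [ 1.  -0.8 -0.1] T [ 0.07  0.   -0.02] op 1.001 q [-0.29  0.1   1.82 -0.04  1.18  0.39]
```

Emit:
drive_tool --deltas '[[[0,0,0],0],[[0,0,0],0]]'

```text
time_s: 11.35
eef_pos: [0.5311, -0.0443, 0.1615]
eef_rot: [0.032, 0.898, 0.438, 0.01]
wrist_force: [-0.1, -0.4, -0.4]
opening: 1.0
```

```bash
python3 st.py
```

```text
t 11.35 p [ 0.5311 -0.0443  0.1615] jaw -37.94 toolz [ 0.0467 -0.0482 -0.9977] F [-0.1 -0.4 -0.4] T [-0.01  0.03 -0.01] op 1.0 q [-0.28  0.1   1.8  -0.04  1.18  0.39]
```

Emit:
drive_tool --deltas '[[[0.02,-0.03,0.01],0],[[0.03,-0.03,0.02],0],[[0.035,-0.03,0.02],0]]'

```text
time_s: 11.65
eef_pos: [0.6113, -0.1305, 0.2083]
eef_rot: [0.027, 0.897, 0.442, 0.007]
wrist_force: [-0.7, 0.1, 0.9]
opening: 0.999
```

```bash
python3 st.py;  python3 - <<'E'
from bench import camera
camera('top'); camera('top'); camera('top')
E
python3 st.py
```

```text
t 11.65 p [ 0.6113 -0.1305  0.2083] jaw -37.56 toolz [ 0.0369 -0.0429 -0.9984] F [-0.7  0.1  0.9] T [0.07 0.03 0.03] op 0.999 q [-0.39  0.26  1.52 -0.03  1.32  0.28]
t 11.8 p [ 0.6131 -0.1324  0.2088] jaw -37.73 toolz [ 0.0402 -0.0447 -0.9982] F [-0.3  0.2 -0.2] T [ 0.03 -0.01  0.  ] op 0.999 q [-0.39  0.26  1.51 -0.03  1.32  0.28]
```

Emit:
drive_tool --deltas '[[[-0.01,0.005,-0.008],0],[[-0.018,0.009,-0.014],0],[[-0.02,0.01,-0.016],0],[[-0.02,0.01,-0.016],0],[[-0.02,0.01,-0.016],0],[[-0.02,0.01,-0.016],0],[[-0.02,0.01,-0.016],0],[[-0.018,0.009,-0.014],0],[[-0.014,0.007,-0.012],0],[[-0.01,0.004,-0.006],0]]'

```text
time_s: 12.8
eef_pos: [0.4159, -0.0338, 0.0571]
eef_rot: [0.019, 0.897, 0.442, 0.0]
wrist_force: [-0.5, 0.0, -0.2]
opening: 0.998
```

Emit:
drive_tool --deltas '[[[-0.002,0.001,0],0],[[0,0,0],0],[[0,0,0],0]]'

```text
time_s: 13.1
eef_pos: [0.408, -0.0296, 0.0544]
eef_rot: [0.016, 0.896, 0.443, -0.002]
wrist_force: [0.2, 0.2, 0.4]
opening: 0.999
```

```bash
python3 st.py
```

```text
t 13.1 p [ 0.408  -0.0296  0.0544] jaw -37.35 toolz [ 0.0102 -0.031  -0.9995] F [0.2 0.2 0.4] T [ 0.03 -0.    0.02] op 0.999 q [-0.34  0.01  2.14 -0.03  0.97  0.33]
```

Emit:
drive_tool --deltas '[[[0.008,-0.004,0],-0.006],[[0.009,-0.005,0],-0.006],[[0.006,-0.004,0],-0.006],[[0.003,-0.002,0],0],[[0,0,0],0],[[0,0,0],0]]'

```text
time_s: 13.7
eef_pos: [0.44, -0.0479, 0.056]
eef_rot: [0.018, 0.901, 0.434, -0.001]
wrist_force: [-0.0, 0.2, 0.3]
opening: 1.0
```

```bash
python3 st.py
```

```text
t 13.7 p [ 0.44   -0.0479  0.056 ] jaw -38.54 toolz [ 0.0138 -0.0329 -0.9994] F [-0.   0.2  0.3] T [0.01 0.05 0.02] op 1.0 q [-0.36  0.08  2.07 -0.03  0.97  0.33]
```

Descend to about z = -0.002.

Emit:
drive_tool --deltas '[[[-0.002,0.001,-0.01],0],[[-0.001,0.001,-0.012],0],[[-0.001,0.001,-0.012],0],[[0,0,-0.01],0],[[0,0,-0.006],0],[[0,0,-0.003],0],[[0,0,0],0]]' --gripper 0.75

```text
time_s: 14.4
eef_pos: [0.4332, -0.0435, -0.0019]
eef_rot: [0.017, 0.901, 0.434, -0.002]
wrist_force: [0.9, 0.1, 0.4]
opening: 0.75
```

```bash
python3 st.py;python3 - <<'E'
from h import *
from bench import camera
crop(camera('side'),290,190,380,270,7,'pics/s12.png')
E
```

```text
t 14.4 p [ 0.4332 -0.0435 -0.0019] jaw -38.51 toolz [ 0.0114 -0.0319 -0.9994] F [0.9 0.1 0.4] T [ 0.   -0.    0.02] op 0.75 q [-0.35  0.19  2.1  -0.04  0.83  0.34]
```

View pics/s12.png

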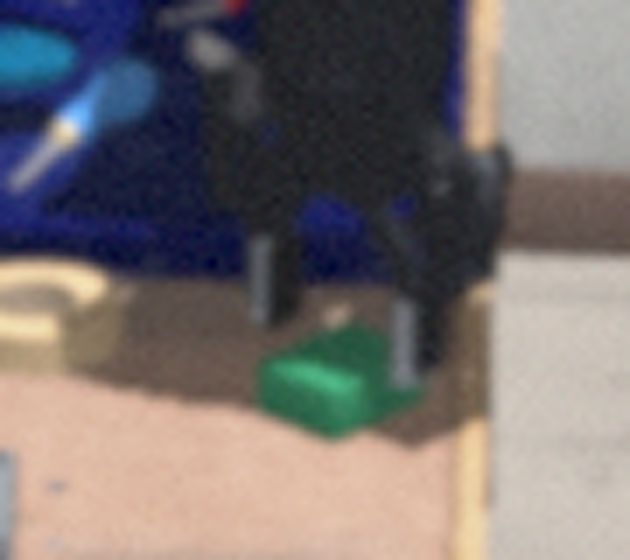

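Emit:
drive_tool --deltas '[[[0.002,-0.0015,-0.003],0],[[0,0,0],0]]'

```text
time_s: 14.65
eef_pos: [0.4364, -0.0455, -0.0041]
eef_rot: [0.018, 0.901, 0.434, -0.001]
wrist_force: [0.1, -0.0, 0.1]
opening: 0.752
```

```bash
python3 st.py
```

```text
t 14.65 p [ 0.4364 -0.0455 -0.0041] jaw -38.51 toolz [ 0.0134 -0.0326 -0.9994] F [ 0.1 -0.   0.1] T [ 0.03  0.02 -0.  ] op 0.752 q [-0.35  0.2   2.09 -0.04  0.82  0.34]
```

Emit:
drive_tool --deltas '[[[0,0,0],0],[[0,0,0],0],[[0,0,0],0],[[0,0,0],0]]' --gripper 0.3

```text
time_s: 15.05
eef_pos: [0.4372, -0.0458, -0.0028]
eef_rot: [0.018, 0.901, 0.434, -0.001]
wrist_force: [-0.8, 0.8, -2.0]
opening: 0.455
```

```bash
python3 st.py
```

```text
t 15.05 p [ 0.4372 -0.0458 -0.0028] jaw -38.51 toolz [ 0.0147 -0.0331 -0.9993] F [-0.8  0.8 -2. ] T [ 0.06 -0.02 -0.04] op 0.455 q [-0.35  0.2   2.09 -0.04  0.82  0.34]
```

Emit:
drive_tool --deltas '[[[0,0,0.01],0],[[0,0,0.02],0],[[0,0,0.02],0.03],[[0.01,0.008,0.015],0.09],[[0.018,0.013,0.01],0.1],[[0.02,0.015,0],0.1],[[0.02,0.015,0],0.1],[[0.02,0.015,0],0.1],[[0.02,0.015,0],0.08],[[0.015,0.012,0],0.05]]'

```text
time_s: 16.05
eef_pos: [0.563, 0.0502, 0.0816]
eef_rot: [0.019, 0.707, 0.707, 0.006]
wrist_force: [-0.2, -0.2, -0.9]
opening: 0.453
```

Emit:
drive_tool --deltas '[[[0.01,0.009,0],0.03],[[0.008,0.006,0],0.02],[[0.005,0.004,0],0],[[0.002,0.001,0],0],[[0,0,0],0]]'

```text
time_s: 16.55
eef_pos: [0.5904, 0.0725, 0.0836]
eef_rot: [0.019, 0.687, 0.726, 0.007]
wrist_force: [-0.8, -0.4, -1.0]
opening: 0.453
```

```bash
python3 st.py
```

```text
t 16.55 p [0.5904 0.0725 0.0836] jaw 3.17 toolz [ 0.0373 -0.0172 -0.9992] F [-0.8 -0.4 -1. ] T [-0.  0.  0.] op 0.453 q [-0.07  0.34  1.68 -0.02  1.08 -0.12]
```

Emit:
drive_tool --deltas '[[[0.005,0.003,-0.005],0.02],[[0.005,0.003,-0.01],0.02],[[0.003,0.002,-0.012],0.015],[[0.001,0.001,-0.012],0.005],[[0,0,-0.008],0],[[0,0,0],0]]'

```text
time_s: 17.15
eef_pos: [0.6032, 0.0811, 0.0307]
eef_rot: [0.018, 0.664, 0.748, 0.006]
wrist_force: [-0.7, -0.7, -0.4]
opening: 0.457
```

```bash
python3 st.py;python3 - <<'E'
from h import *
from bench import camera
crop(camera('side'),210,190,330,290,6,'pics/s13.png')
E
```

```text
t 17.15 p [0.6032 0.0811 0.0307] jaw 6.79 toolz [ 0.0347 -0.0149 -0.9993] F [-0.7 -0.7 -0.4] T [0.04 0.04 0.03] op 0.457 q [-0.05  0.44  1.67 -0.02  1.   -0.16]
```

View pics/s13.png

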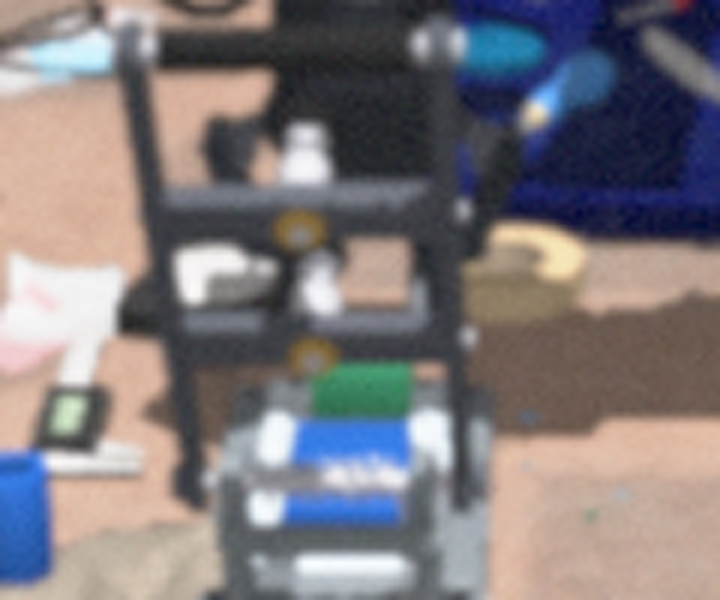

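Emit:
drive_tool --deltas '[[[0.002,0.0008,-0.003],-0.003],[[0.0005,0,-0.003],0],[[0.0003,0,-0.003],0],[[0,0,0],0]]'

```text
time_s: 17.6
eef_pos: [0.6074, 0.0818, 0.0226]
eef_rot: [0.019, 0.665, 0.746, 0.007]
wrist_force: [-0.3, 0.5, -1.3]
opening: 0.452
```

```bash
python3 st.py
```

```text
t 17.6 p [0.6074 0.0818 0.0226] jaw 6.59 toolz [ 0.0371 -0.0151 -0.9992] F [-0.3  0.5 -1.3] T [-0.03  0.01  0.03] op 0.452 q [-0.05  0.46  1.66 -0.02  0.98 -0.16]
```

Emit:
drive_tool --deltas '[[[-0.0012,0.0003,-0.003],0],[[0,0,-0.003],0],[[0,0,-0.003],0]]'

```text
time_s: 17.9
eef_pos: [0.6073, 0.0825, 0.0148]
eef_rot: [0.02, 0.665, 0.746, 0.008]
wrist_force: [-2.5, 5.1, 11.3]
opening: 0.449
```

```bash
python3 st.py
```

```text
t 17.9 p [0.6073 0.0825 0.0148] jaw 6.58 toolz [ 0.0398 -0.0145 -0.9991] F [-2.5  5.1 11.3] T [ 0.61  0.47 -0.03] op 0.449 q [-0.05  0.47  1.66 -0.02  0.97 -0.16]
```

Emit:
drive_tool --deltas '[[[0,0,0.003],0],[[-0.001,0.001,0],0],[[0,0,0],0]]'

```text
time_s: 18.2
eef_pos: [0.6064, 0.0837, 0.0179]
eef_rot: [0.02, 0.665, 0.746, 0.008]
wrist_force: [-0.3, -0.2, -0.9]
opening: 0.454
```

```bash
python3 st.py;python3 - <<'E'
from h import *
from bench import camera
crop(camera('side'),240,220,310,290,8,'pics/s14.png')
crop(camera('top'),205,175,318,245,7,'pics/t14.png')
E
```

```text
t 18.2 p [0.6064 0.0837 0.0179] jaw 6.59 toolz [ 0.0404 -0.0146 -0.9991] F [-0.3 -0.2 -0.9] T [0.03 0.05 0.02] op 0.454 q [-0.05  0.47  1.66 -0.02  0.97 -0.16]
```

View pics/s14.png

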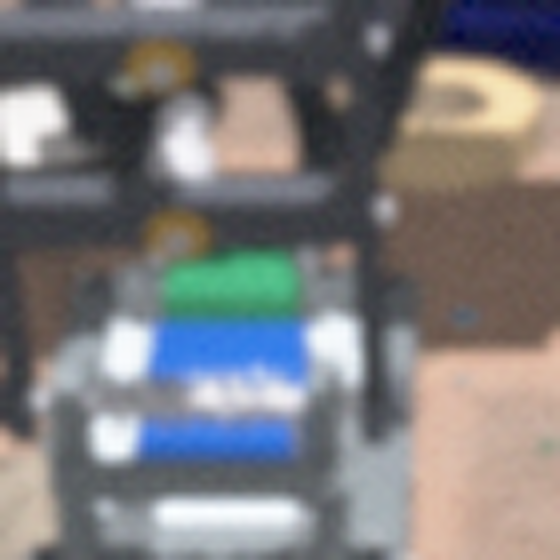

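View pics/t14.png

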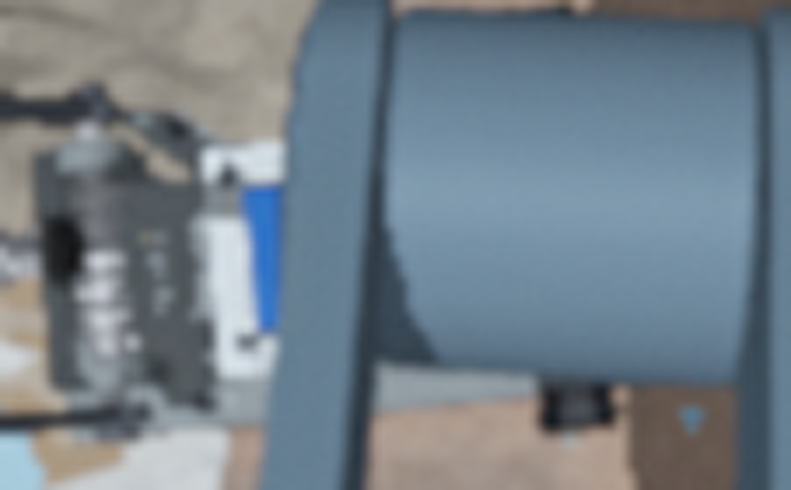

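Shifted about 1 mm toward the hinge; going down again.

Emit:
drive_tool --deltas '[[[0,0,-0.003],0],[[0,0,-0.002],0],[[0,0,-0.002],0]]'

```text
time_s: 18.6
eef_pos: [0.6067, 0.0834, 0.0108]
eef_rot: [0.02, 0.665, 0.746, 0.008]
wrist_force: [-6.2, 1.0, 22.1]
opening: 0.455
```

```bash
python3 st.py
```

```text
t 18.6 p [0.6067 0.0834 0.0108] jaw 6.58 toolz [ 0.0408 -0.0148 -0.9991] F [-6.2  1.  22.1] T [ 0.    1.47 -0.05] op 0.455 q [-0.05  0.48  1.67 -0.02  0.96 -0.16]
```

Seated at the expected height (0.0108 vs 0.0112). Release and lift.

Emit:
drive_tool --deltas '[[[0,0,0.001],0],[[0,0,0],0],[[0,0,0],0],[[0,0,0.01],0],[[0,0,0.02],0],[[0,0,0.03],0],[[0,0,0.03],0],[[0,0,0.03],0],[[0,0,0.03],0]]' --gripper 0.8

```text
time_s: 19.5
eef_pos: [0.6018, 0.0834, 0.1639]
eef_rot: [0.016, 0.665, 0.746, 0.005]
wrist_force: [0.5, 0.2, 0.2]
opening: 0.796
```

Emit:
drive_tool --deltas '[[[-0.02,-0.015,0.04],0],[[-0.03,-0.03,0.04],0],[[-0.03,-0.03,0.04],0],[[-0.03,-0.03,0.03],0],[[-0.02,-0.02,0.015],0],[[-0.01,-0.01,0.005],0],[[0,0,0],0]]'

```text
time_s: 20.2
eef_pos: [0.47, -0.0436, 0.337]
eef_rot: [0.025, 0.664, 0.747, 0.009]
wrist_force: [0.5, 1.0, -1.4]
opening: 0.799
```

```bash
python3 st.py;python3 - <<'E'
from h import *
from bench import camera
c=camera('top'); crop(c,205,175,318,245,7,'pics/t15.png')
crop(camera('side'),230,190,350,290,6,'pics/s15.png')
hsv=cv2.cvtColor(c['frame'],cv2.COLOR_RGB2HSV)
for lo,hi in [((100,120,40),(125,255,255)),((60,90,40),(95,255,255))]:
    m=cv2.inRange(hsv,lo,hi); k=np.zeros_like(m); k[185:235,230:300]=m[185:235,230:300]
    try: print(rect(c,k,.038))
    except Exception as e: print(e)
E
```

```text
t 20.2 p [ 0.47   -0.0436  0.337 ] jaw 6.72 toolz [ 0.0494 -0.0206 -0.9986] F [ 0.5  1.  -1.4] T [-0.05  0.01  0.01] op 0.799 q [-0.34 -0.18  1.71 -0.    1.56 -0.46]
(((596.38134765625, 151.12646484375), (47.380409240722656, 73.85713958740234), 6.521996021270752), array([255.79381443, 209.91752577]))
(((604.8511352539062, 82.21348571777344), (38.54582977294922, 54.49363327026367), 6.5098981857299805), array([284.625     , 206.93055556]))
```

View pics/t15.png

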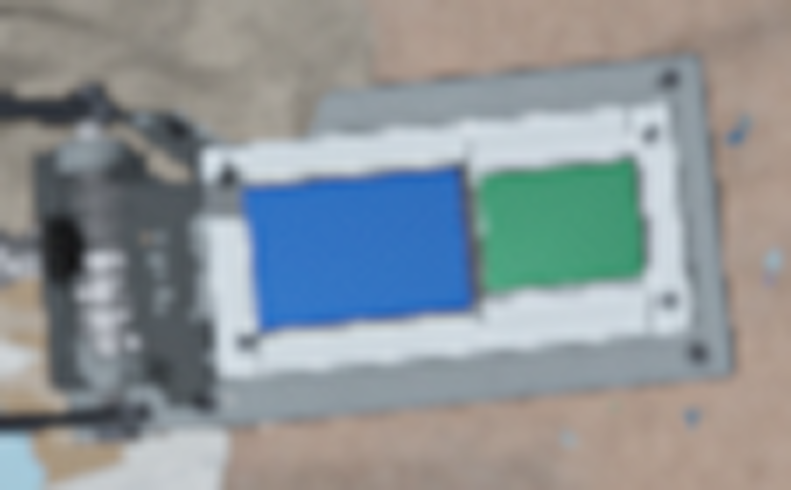

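View pics/s15.png

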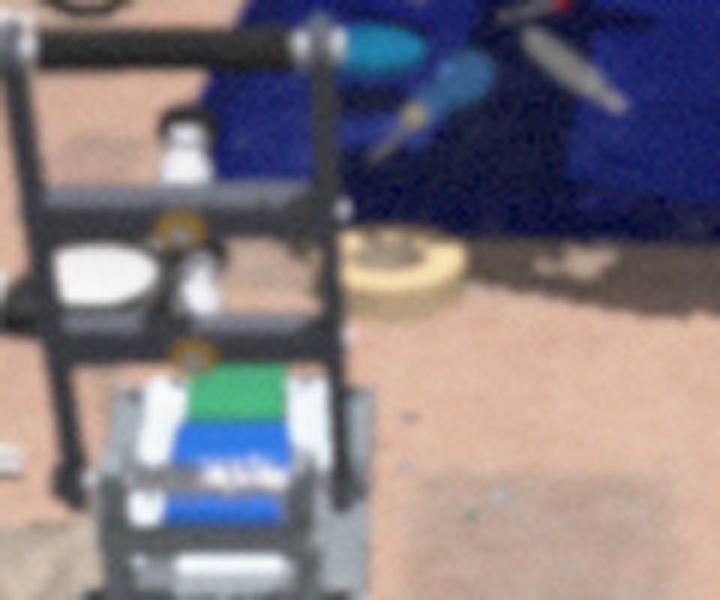

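Run:
```python
from h import *
from bench import camera
c=camera('top'); crop(c,160,0,330,130,4.5,'pics/t16.png')
crop(camera('side'),0,20,320,200,2.5,'pics/s16.png')
```

```text
(no output)
```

View pics/t16.png

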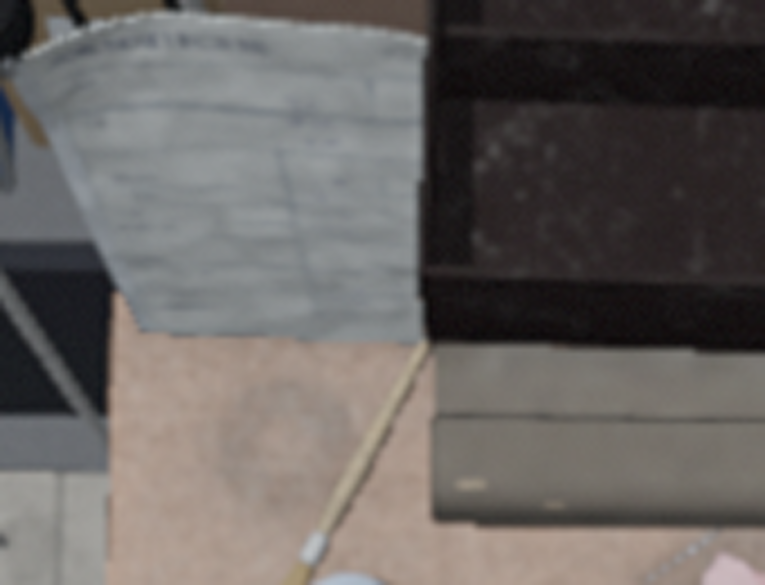

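View pics/s16.png

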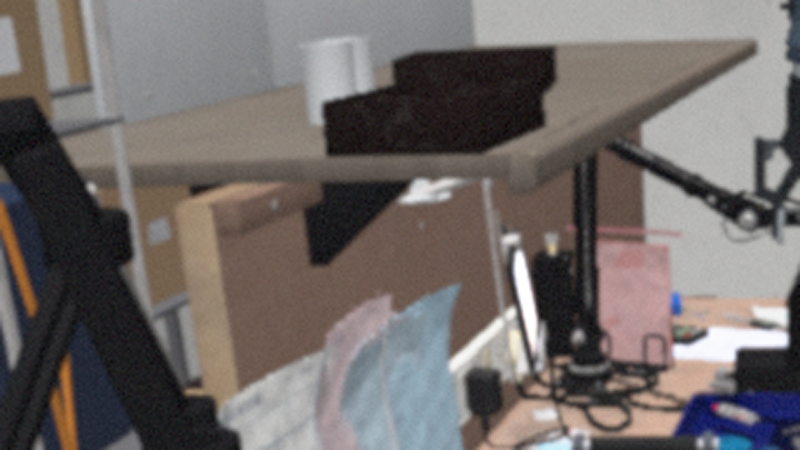

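Run:
```python
from h import *
from bench import camera
a=camera('top');b=camera('side')
def tri(ua,ub):
    d1=ray(a,*ua);d2=ray(b,*ub);A=np.stack([d1,-d2],1);t=np.linalg.lstsq(A,b['eye']-a['eye'],rcond=None)[0]
    return a['eye']+d1*t[0],b['eye']+d2*t[1]
print(tri((256,115.5),(206,94)),tri((256,115.5),(206,83)))
# handle ends: top px (62,100)/7+(140,175), side crop s15 6x +(230,190)
print(tri((140+62/7,175+100/7),(230+38/6,190+45/6)))
print(tri((140+85/7,175+418/7),(230+300/6,190+45/6)))
```

```text
(array([0.70830535, 0.1348421 , 0.45078832]), array([0.72337083, 0.13875479, 0.45528842])) (array([0.70178011, 0.13375703, 0.47357703]), array([0.72156629, 0.13899414, 0.4794919 ]))
(array([0.61795233, 0.33325615, 0.28761593]), array([0.61770285, 0.33320718, 0.28757603]))
(array([0.5364447 , 0.32508033, 0.28724196]), array([0.53368535, 0.32466548, 0.2871506 ]))
```

Emit:
drive_tool --deltas '[[[0.004,0.01,0.008],0.06],[[0.007,0.024,0.008],0.12],[[0.008,0.03,0.008],0.13],[[0.008,0.03,0.008],0.13],[[0.008,0.03,0.004],0.13],[[0.008,0.03,0],0.13],[[0.008,0.03,0],0.13],[[0.008,0.03,0],0.13],[[0.008,0.03,0],0.12],[[0.008,0.03,0],0.12]]' --gripper 1.0

```text
time_s: 21.5
eef_pos: [0.5466, 0.2472, 0.3605]
eef_rot: [0.007, 0.1, 0.995, 0.014]
wrist_force: [-0.1, -0.1, -0.3]
opening: 0.998
```

```bash
python3 st.py
```

```text
t 21.5 p [0.5466 0.2472 0.3605] jaw 78.57 toolz [ 0.0167  0.0258 -0.9995] F [-0.1 -0.1 -0.3] T [0.01 0.02 0.  ] op 0.998 q [ 0.21  0.14  1.36  0.02  1.63 -1.16]
```

Emit:
drive_tool --deltas '[[[0.005,0.022,0],0.09],[[0.005,0.02,0],0.08],[[0.004,0.015,0],0.06],[[0.002,0.01,0],0.04],[[0.001,0.005,0],0.02],[[0,0.001,0],0],[[0,0,0],0],[[0,0,0],0]]'

```text
time_s: 22.3
eef_pos: [0.5619, 0.3308, 0.3509]
eef_rot: [-0.002, -0.057, 0.998, 0.013]
wrist_force: [-0.6, 0.1, 0.2]
opening: 1.001
```

```bash
python3 st.py
```

```text
t 22.3 p [0.5619 0.3308 0.3509] jaw 96.54 toolz [-0.0055  0.025  -0.9997] F [-0.6  0.1  0.2] T [ 0.04 -0.02 -0.02] op 1.001 q [ 0.34  0.27  1.21  0.03  1.65 -1.35]
```

Emit:
drive_tool --deltas '[[[0.001,-0.001,-0.01],0],[[0.001,-0.001,-0.015],0],[[0.001,-0.001,-0.015],0],[[0.001,0,-0.015],0],[[0,0,-0.012],0],[[0,0,-0.008],0],[[0,0,-0.004],0],[[0,0,0],0]]'

```text
time_s: 23.1
eef_pos: [0.5651, 0.3248, 0.263]
eef_rot: [-0.004, -0.055, 0.998, 0.012]
wrist_force: [0.1, 1.1, 0.8]
opening: 1.001
```

```bash
python3 st.py;python3 - <<'E'
from h import *
from bench import camera
crop(camera('top'),130,150,260,270,5,'pics/t17.png')
crop(camera('side'),200,130,340,250,5,'pics/s17.png')
E
```

```text
t 23.1 p [0.5651 0.3248 0.263 ] jaw 96.31 toolz [-0.0084  0.0236 -0.9997] F [0.1 1.1 0.8] T [-0.01 -0.03  0.  ] op 1.001 q [ 0.33  0.31  1.34  0.03  1.49 -1.36]
```

View pics/t17.png

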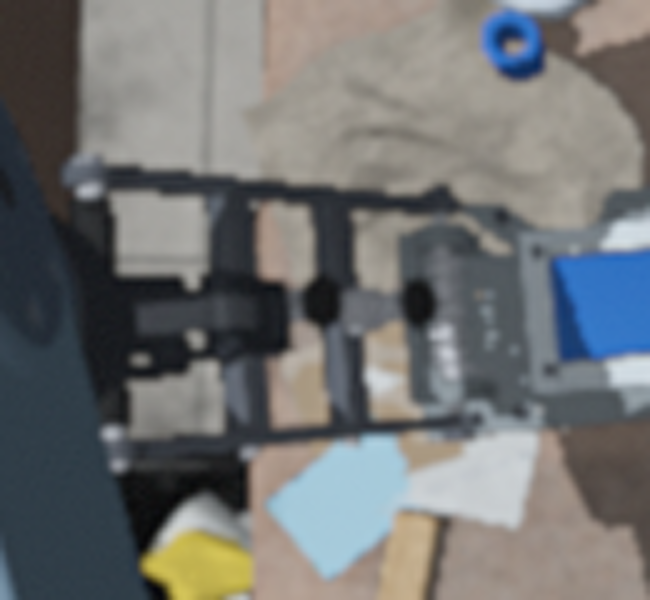

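View pics/s17.png

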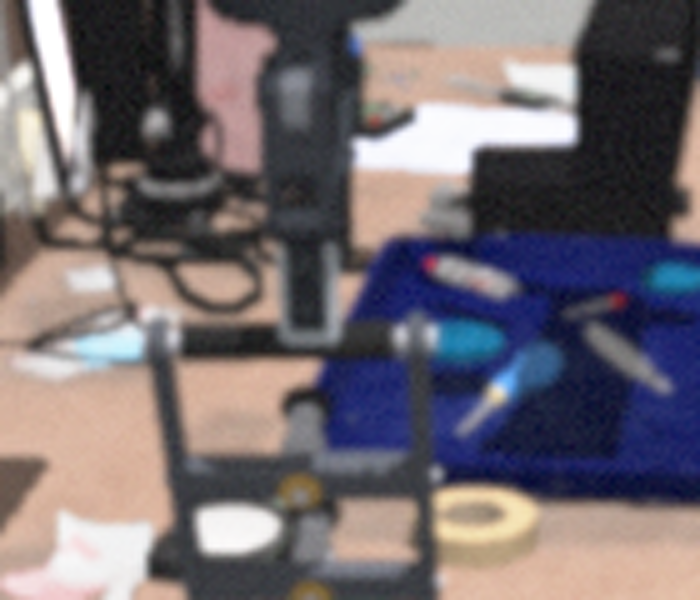

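Emit:
drive_tool --deltas '[[[0,0.002,-0.005],0],[[0,0.001,-0.004],0],[[0,0,0],0],[[0,0,0],0]]' --gripper 0.6

```text
time_s: 23.6
eef_pos: [0.5665, 0.329, 0.2567]
eef_rot: [-0.001, -0.055, 0.998, 0.013]
wrist_force: [-0.1, -0.1, 0.1]
opening: 0.601
```

```bash
python3 st.py;python3 - <<'E'
from h import *
from bench import camera
crop(camera('side'),220,130,320,250,5,'pics/s18.png')
E
```

```text
t 23.6 p [0.5665 0.329  0.2567] jaw 96.34 toolz [-0.003   0.0256 -0.9997] F [-0.1 -0.1  0.1] T [-0.04  0.    0.04] op 0.601 q [ 0.33  0.32  1.34  0.03  1.48 -1.35]
```

View pics/s18.png

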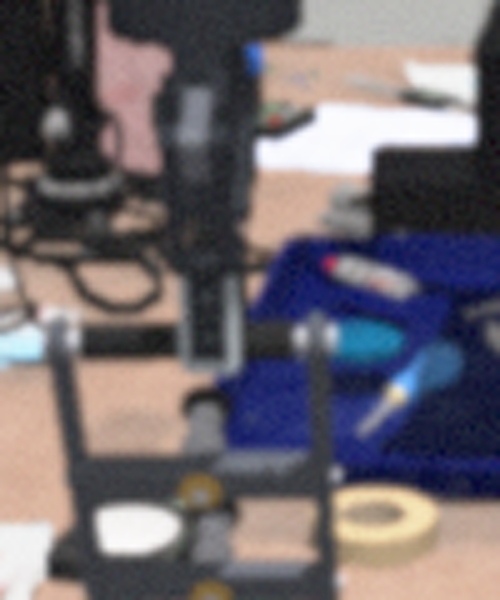

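Emit:
drive_tool --deltas '[[[0,0,-0.006],0],[[0,0,-0.006],0],[[0,0,0],0]]' --gripper 0.4

```text
time_s: 23.95
eef_pos: [0.5666, 0.3289, 0.244]
eef_rot: [-0.001, -0.055, 0.998, 0.013]
wrist_force: [-0.5, 0.6, 0.1]
opening: 0.402
```

```bash
python3 st.py;python3 - <<'E'
from h import *
from bench import camera
crop(camera('side'),220,130,320,250,5,'pics/s19.png')
E
```

```text
t 23.95 p [0.5666 0.3289 0.244 ] jaw 96.34 toolz [-0.0026  0.0257 -0.9997] F [-0.5  0.6  0.1] T [0.01 0.   0.03] op 0.402 q [ 0.33  0.32  1.36  0.03  1.45 -1.35]
```

View pics/s19.png

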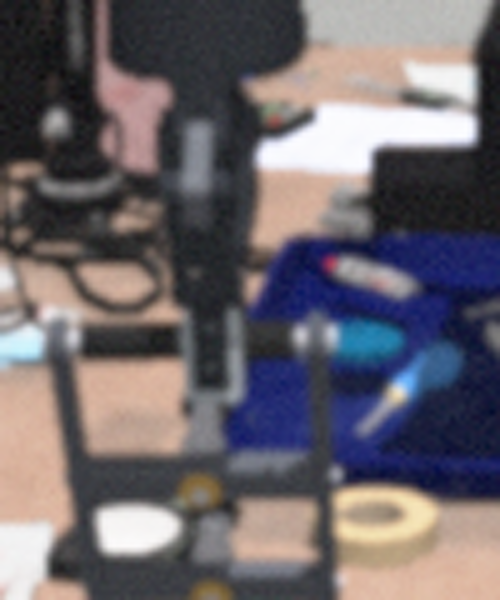

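Emit:
drive_tool --deltas '[[[0,0,0],0],[[0,0,0],0],[[0,0,0],0]]' --gripper 0.0

```text
time_s: 24.3
eef_pos: [0.5667, 0.3293, 0.2445]
eef_rot: [-0.0, -0.055, 0.998, 0.013]
wrist_force: [0.1, 0.4, -0.8]
opening: 0.168
```

```bash
python3 st.py;python3 - <<'E'
from h import *
from bench import camera
crop(camera('side'),220,130,320,250,5,'pics/s20.png')
E
```

```text
t 24.3 p [0.5667 0.3293 0.2445] jaw 96.35 toolz [-0.0022  0.0263 -0.9997] F [ 0.1  0.4 -0.8] T [-0.03 -0.01 -0.01] op 0.168 q [ 0.33  0.32  1.36  0.03  1.45 -1.35]
```

View pics/s20.png

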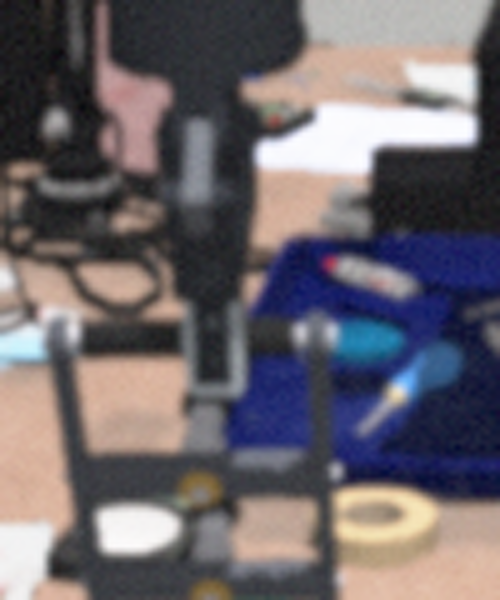

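```bash
cat > arc.py <<'E'
import sys
from h import *
from bench import get_obs
o=get_obs(); p=o['eef_pos']; u=np.array([-.115,.9933]); H=np.array([.5878,.2350])
c=(p[:2]-H)@u; s=p[2]+.0416-.075
th=np.arctan2(s,c); r=np.hypot(c,s)
print('theta',np.degrees(th).round(1),'press_frame~',round(2.0-(np.pi-th),3),'r',r.round(4))
n=int(sys.argv[1]); d=float(sys.argv[2])
rows=[]
for i in range(n):
    a,b=th+i*d,th+(i+1)*d
    du=.232*(np.cos(b)-np.cos(a)); dz=.232*(np.sin(b)-np.sin(a))
    rows.append([[round(float(du*u[0]),3),round(float(du*u[1]),3),round(float(dz),3)],0])
print(rows)
E
python3 arc.py 8 0.05
```

```text
theta 65.5 press_frame~ 0.002 r 0.232
[[[0.001, -0.011, 0.005], 0], [[0.001, -0.011, 0.004], 0], [[0.001, -0.011, 0.003], 0], [[0.001, -0.011, 0.003], 0], [[0.001, -0.011, 0.002], 0], [[0.001, -0.011, 0.002], 0], [[0.001, -0.011, 0.001], 0], [[0.001, -0.012, 0.001], 0]]
```

Emit:
drive_tool --deltas '[[[0.001,-0.007,0.003],0],[[0.001,-0.011,0.004],0],[[0.001,-0.011,0.004],0],[[0.001,-0.011,0.003],0]]'

```text
time_s: 24.75
eef_pos: [0.5713, 0.2893, 0.2596]
eef_rot: [0.001, -0.056, 0.998, 0.015]
wrist_force: [2.6, 3.3, -4.4]
opening: 0.163
```

```bash
python3 st.py; python3 arc.py 6 .05
```

```text
t 24.75 p [0.5713 0.2893 0.2596] jaw 96.48 toolz [-3.000e-04  3.070e-02 -9.995e-01] F [ 2.6  3.3 -4.4] T [ 0.76 -0.48 -0.08] op 0.163 q [ 0.27  0.28  1.39  0.03  1.47 -1.42]
theta 76.1 press_frame~ 0.187 r 0.233
[[[0.001, -0.011, 0.002], 0], [[0.001, -0.011, 0.002], 0], [[0.001, -0.011, 0.001], 0], [[0.001, -0.011, 0.001], 0], [[0.001, -0.012, 0.0], 0], [[0.001, -0.012, -0.0], 0]]
```

Emit:
drive_tool --deltas '[[[0.001,-0.013,0.002],0],[[0.002,-0.014,0.001],0],[[0.001,-0.014,0.001],0],[[0.002,-0.014,0],0],[[0.001,-0.014,-0.001],0],[[0.002,-0.014,-0.002],0]]'

```text
time_s: 25.35
eef_pos: [0.582, 0.1995, 0.2665]
eef_rot: [0.004, -0.056, 0.998, 0.017]
wrist_force: [-4.1, 2.7, 4.2]
opening: 0.165
```

```bash
python3 st.py; python3 arc.py 7 .06
```

```text
t 25.35 p [0.582  0.1995 0.2665] jaw 96.44 toolz [ 0.006   0.0345 -0.9994] F [-4.1  2.7  4.2] T [0.66 0.8  0.1 ] op 0.165 q [ 0.12  0.22  1.45  0.03  1.47 -1.57]
theta 98.4 press_frame~ 0.576 r 0.2357
[[[0.002, -0.014, -0.002], 0], [[0.002, -0.013, -0.003], 0], [[0.002, -0.013, -0.004], 0], [[0.001, -0.013, -0.005], 0], [[0.001, -0.013, -0.006], 0], [[0.001, -0.012, -0.006], 0], [[0.001, -0.012, -0.007], 0]]
```

Emit:
drive_tool --deltas '[[[0.002,-0.014,-0.003],0],[[0.002,-0.013,-0.004],0],[[0.002,-0.013,-0.005],0],[[0.001,-0.013,-0.006],0],[[0.001,-0.013,-0.007],0],[[0.001,-0.012,-0.007],0]]'

```text
time_s: 25.95
eef_pos: [0.5918, 0.1126, 0.2337]
eef_rot: [0.004, -0.055, 0.998, 0.016]
wrist_force: [2.6, 4.7, -1.1]
opening: 0.169
```

```bash
python3 st.py; python3 arc.py 7 .06
```

```text
t 25.95 p [0.5918 0.1126 0.2337] jaw 96.36 toolz [ 0.0071  0.0327 -0.9994] F [ 2.6  4.7 -1.1] T [ 1.08 -0.34  0.01] op 0.169 q [-0.03  0.21  1.52  0.03  1.4  -1.71]
theta 121.4 press_frame~ 0.976 r 0.2345
[[[0.001, -0.012, -0.008], 0], [[0.001, -0.011, -0.008], 0], [[0.001, -0.011, -0.009], 0], [[0.001, -0.01, -0.01], 0], [[0.001, -0.009, -0.01], 0], [[0.001, -0.009, -0.011], 0], [[0.001, -0.008, -0.011], 0]]
```

Emit:
drive_tool --deltas '[[[0.001,-0.011,-0.008],0],[[0.001,-0.011,-0.008],0],[[0.001,-0.01,-0.009],0],[[0.001,-0.01,-0.01],0],[[0.001,-0.009,-0.01],0],[[0.001,-0.008,-0.01],0]]'

```text
time_s: 26.55
eef_pos: [0.599, 0.0486, 0.1729]
eef_rot: [0.005, -0.055, 0.998, 0.017]
wrist_force: [2.2, 3.2, 3.1]
opening: 0.162
```

```bash
python3 st.py; python3 arc.py 7 .05
```

```text
t 26.55 p [0.599  0.0486 0.1729] jaw 96.37 toolz [ 0.0086  0.0339 -0.9994] F [2.2 3.2 3.1] T [ 1.01 -0.38  0.03] op 0.162 q [-0.14  0.26  1.58  0.04  1.29 -1.83]
theta 143.2 press_frame~ 1.357 r 0.2328
[[[0.001, -0.007, -0.009], 0], [[0.001, -0.006, -0.01], 0], [[0.001, -0.006, -0.01], 0], [[0.001, -0.005, -0.01], 0], [[0.001, -0.005, -0.011], 0], [[0.0, -0.004, -0.011], 0], [[0.0, -0.004, -0.011], 0]]
```

Emit:
drive_tool --deltas '[[[0.001,-0.007,-0.009],0],[[0.001,-0.006,-0.01],0],[[0.001,-0.006,-0.01],0],[[0.001,-0.005,-0.01],0],[[0,-0.004,-0.009],0],[[0,-0.002,-0.006],0],[[0,-0.001,-0.003],0]]'

```text
time_s: 27.25
eef_pos: [0.6027, 0.0151, 0.1086]
eef_rot: [0.004, -0.055, 0.998, 0.018]
wrist_force: [2.6, 3.8, 1.6]
opening: 0.168
```

```bash
python3 st.py; python3 arc.py 7 .03
python3 - <<'E'
from h import *
from bench import camera
crop(camera('side'),210,150,330,280,5,'pics/s21.png')
crop(camera('top'),200,150,340,260,5,'pics/t21.png')
E
```

```text
t 27.25 p [0.6027 0.0151 0.1086] jaw 96.36 toolz [ 0.0065  0.0354 -0.9994] F [2.6 3.8 1.6] T [ 0.85 -0.4   0.16] op 0.168 q [-0.19  0.34  1.62  0.04  1.18 -1.89]
theta 161.1 press_frame~ 1.671 r 0.2327
[[[0.0, -0.002, -0.007], 0], [[0.0, -0.002, -0.007], 0], [[0.0, -0.002, -0.007], 0], [[0.0, -0.002, -0.007], 0], [[0.0, -0.001, -0.007], 0], [[0.0, -0.001, -0.007], 0], [[0.0, -0.001, -0.007], 0]]
```

View pics/s21.png

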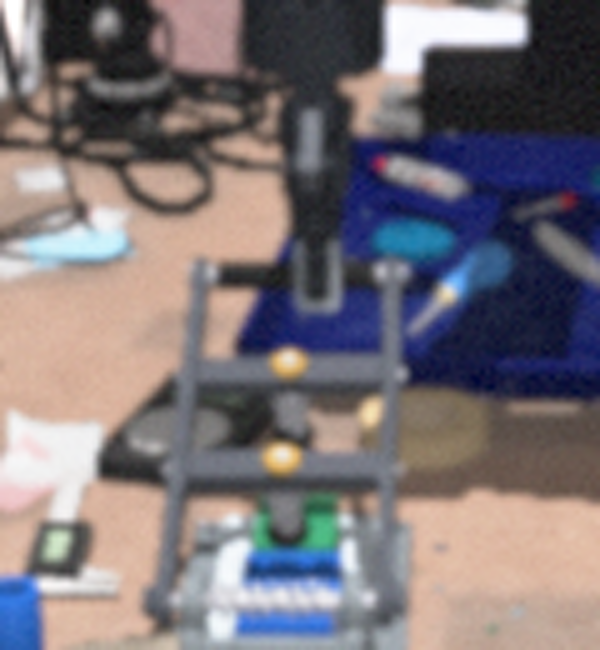

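View pics/t21.png

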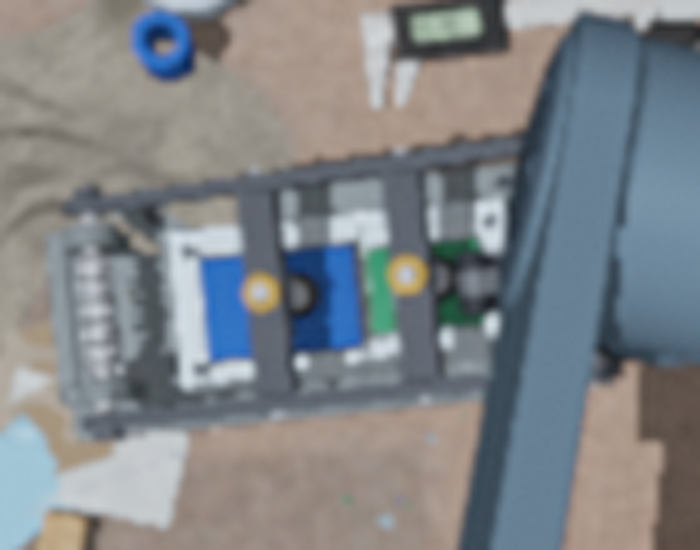

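Emit:
drive_tool --deltas '[[[0,-0.002,-0.007],0],[[0,-0.002,-0.007],0],[[0,-0.002,-0.007],0],[[0.001,-0.001,-0.006],0],[[0,-0.001,-0.005],0],[[0,0,-0.003],0],[[0,0,-0.001],0]]'

```text
time_s: 28.05
eef_pos: [0.6036, 0.0059, 0.0695]
eef_rot: [0.004, -0.055, 0.998, 0.017]
wrist_force: [1.7, 2.0, 3.1]
opening: 0.163
```

```bash
python3 st.py
python3 - <<'E'
from h import *
from bench import camera,get_obs
F=[]
for i in range(6): camera('side'); F.append(get_obs()['wrist_force'])
print(np.mean(F,0))
E
python3 st.py; python3 arc.py 7 .02
```

```text
t 28.05 p [0.6036 0.0059 0.0695] jaw 96.37 toolz [ 0.0064  0.0344 -0.9994] F [1.7 2.  3.1] T [ 0.82 -0.24  0.  ] op 0.163 q [-0.21  0.39  1.64  0.04  1.11 -1.91]
[1.73273543 1.31682751 2.67033535]
t 28.35 p [0.6036 0.006  0.0702] jaw 96.4 toolz [ 0.0066  0.0341 -0.9994] F [0.8 1.1 2.2] T [ 0.48 -0.22  0.02] op 0.162 q [-0.21  0.39  1.64  0.04  1.11 -1.91]
theta 170.9 press_frame~ 1.841 r 0.2322
[[[0.0, -0.001, -0.005], 0], [[0.0, -0.001, -0.005], 0], [[0.0, -0.001, -0.005], 0], [[0.0, -0.0, -0.005], 0], [[0.0, -0.0, -0.005], 0], [[0.0, -0.0, -0.005], 0], [[0.0, -0.0, -0.005], 0]]
```

Emit:
drive_tool --deltas '[[[0,-0.001,-0.005],0],[[0,-0.001,-0.005],0],[[0,-0.001,-0.004],0],[[0,0,-0.002],0]]'

```text
time_s: 28.75
eef_pos: [0.6039, 0.0045, 0.0537]
eef_rot: [0.005, -0.056, 0.998, 0.018]
wrist_force: [-0.9, 0.7, 7.3]
opening: 0.163
```

```bash
python3 - <<'E'
from h import *
from bench import camera,get_obs
F=[]
for i in range(5): c=camera('side'); F.append(get_obs()['wrist_force'])
print(np.mean(F,0)); crop(c,210,170,330,290,6,'pics/s22.png')
E
python3 st.py; python3 arc.py 7 .02
```

```text
[0.73191364 2.74755214 5.33352461]
t 29.0 p [0.6039 0.0044 0.054 ] jaw 96.43 toolz [ 0.0077  0.0364 -0.9993] F [0.8 2.4 5.3] T [ 0.92 -0.01  0.08] op 0.158 q [-0.21  0.42  1.65  0.04  1.08 -1.91]
theta 174.9 press_frame~ 1.911 r 0.2318
[[[0.0, -0.0, -0.005], 0], [[0.0, -0.0, -0.005], 0], [[0.0, -0.0, -0.005], 0], [[0.0, -0.0, -0.005], 0], [[-0.0, 0.0, -0.005], 0], [[-0.0, 0.0, -0.005], 0], [[-0.0, 0.0, -0.005], 0]]
```

View pics/s22.png

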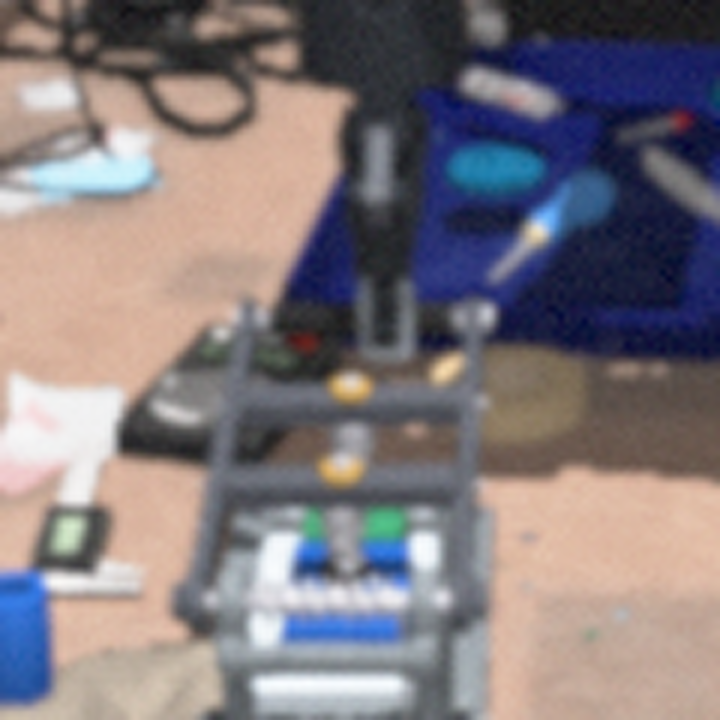

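Run:
```python
from h import *
from bench import camera
c=camera('side'); e=c['eye']
v=np.array([.9933,.115,0]); u=np.array([-.115,.9933,0]); O=np.array([.601,.1208,0])
for name,px,xu,o in [('h+',(248,312),-.117,.05),('h-',(480,315),-.117,-.05),('hinge+',(190,600),.115,.05),('hinge-',(470,600),.115,-.05)]:
    d=ray(c,210+px[0]/6,170+px[1]/6); t=(xu-(e-O)@u)/(d@u); P=e+d*t
    print(name,'lateral',((P-O)@v).round(4),'z',P[2].round(4))
```

```text
h+ lateral 0.0497 z 0.0952
h- lateral -0.0531 z 0.0929
hinge+ lateral 0.0519 z 0.0772
hinge- lateral -0.0536 z 0.077
```

Emit:
drive_tool --deltas '[[[0,0,-0.004],0],[[0,0,-0.004],0],[[0,0,-0.003],0]]'

```text
time_s: 29.35
eef_pos: [0.604, 0.004, 0.0438]
eef_rot: [0.005, -0.056, 0.998, 0.017]
wrist_force: [-2.4, 2.9, 11.8]
opening: 0.165
```

```bash
cat > f.py <<'E'
from h import *
from bench import camera,get_obs
import sys
F=[]
for i in range(5): c=camera('side'); F.append(get_obs()['wrist_force'])
print('meanF',np.mean(F,0).round(2)); crop(c,210,170,330,290,6,sys.argv[1])
E
python3 f.py pics/s23.png
python3 st.py; python3 arc.py 1 .02
```

```text
meanF [-1.77  2.84 10.93]
t 29.6 p [0.604  0.004  0.0441] jaw 96.46 toolz [ 0.0077  0.0354 -0.9993] F [-1.7  2.2 10.4] T [ 0.85  0.36 -0.04] op 0.16 q [-0.21  0.43  1.65  0.04  1.06 -1.91]
theta 177.4 press_frame~ 1.954 r 0.2316
[[[0.0, -0.0, -0.005], 0]]
```

Emit:
drive_tool --deltas '[[[0,0,-0.003],0],[[0,0,-0.002],0]]'

```text
time_s: 29.8
eef_pos: [0.604, 0.0039, 0.0409]
eef_rot: [0.005, -0.057, 0.998, 0.017]
wrist_force: [-3.1, 4.2, 14.2]
opening: 0.164
```

```bash
python3 f.py pics/s24.png
python3 st.py; python3 arc.py 1 .02
```

```text
meanF [-3.61  2.82 13.35]
t 30.05 p [0.604  0.0039 0.041 ] jaw 96.5 toolz [ 0.0074  0.0352 -0.9994] F [-2.5  2.2 12.3] T [1.05 0.59 0.08] op 0.163 q [-0.21  0.43  1.65  0.04  1.06 -1.91]
theta 178.1 press_frame~ 1.967 r 0.2315
[[[0.0, -0.0, -0.005], 0]]
```

View pics/s24.png

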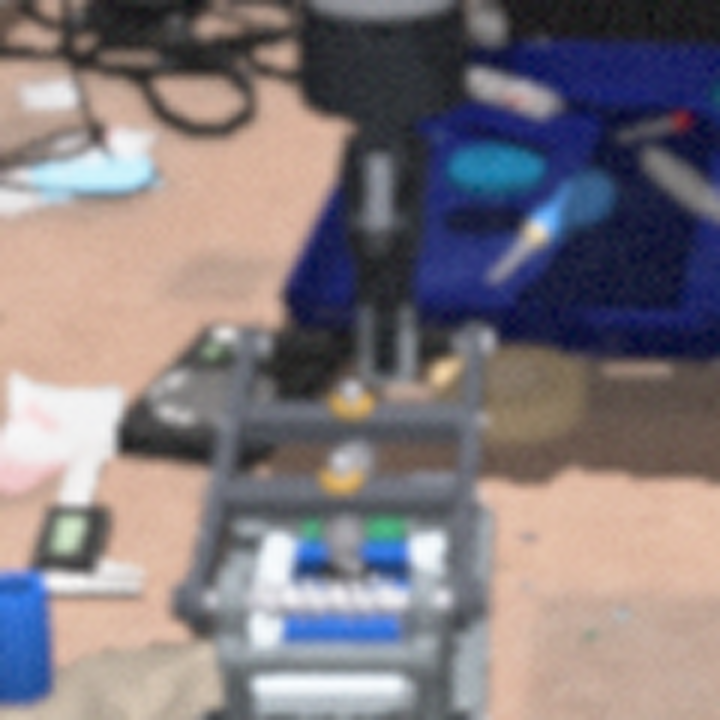

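Run:
```python
from h import *
from bench import camera
c=camera('side'); e=c['eye']
v=np.array([.9933,.115,0]); u=np.array([-.115,.9933,0]); O=np.array([.601,.1208,0])
for name,px,xu in [('h+',(248,340),-.117),('h-',(478,341),-.117),('hinge+',(190,600),.115),('hinge-',(470,600),.115)]:
    d=ray(c,210+px[0]/6,170+px[1]/6); t=(xu-(e-O)@u)/(d@u); P=e+d*t
    print(name,'lateral',((P-O)@v).round(4),'z',P[2].round(4))
```

```text
h+ lateral 0.0503 z 0.0816
h- lateral -0.052 z 0.0804
hinge+ lateral 0.0519 z 0.0772
hinge- lateral -0.0536 z 0.077
```

Emit:
drive_tool --deltas '[[[0,0,-0.0025],0]]'

```text
time_s: 30.2
eef_pos: [0.604, 0.0039, 0.0398]
eef_rot: [0.005, -0.057, 0.998, 0.017]
wrist_force: [-4.0, 2.5, 14.8]
opening: 0.163
```

```bash
python3 f.py pics/s25.png
python3 st.py
```

```text
meanF [-4.44  3.27 14.61]
t 30.45 p [0.604  0.0039 0.0397] jaw 96.51 toolz [ 0.0072  0.0352 -0.9994] F [-4.6  3.9 15.2] T [ 1.09  0.67 -0.  ] op 0.162 q [-0.21  0.44  1.65  0.04  1.05 -1.92]
```

View pics/s25.png

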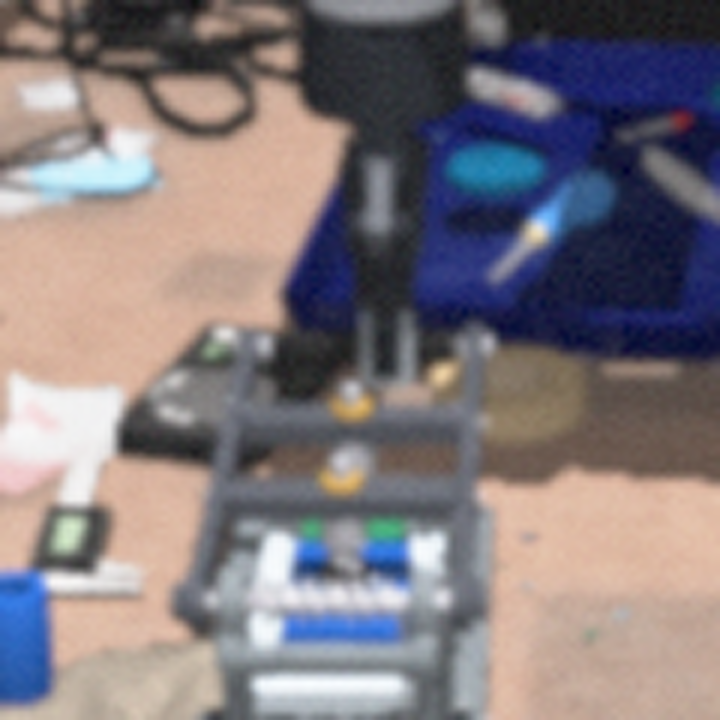

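Run:
```python
from h import *
from bench import camera
crop(camera('side'),235,215,305,285,10,'pics/s26.png')
```

```text
(no output)
```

View pics/s26.png

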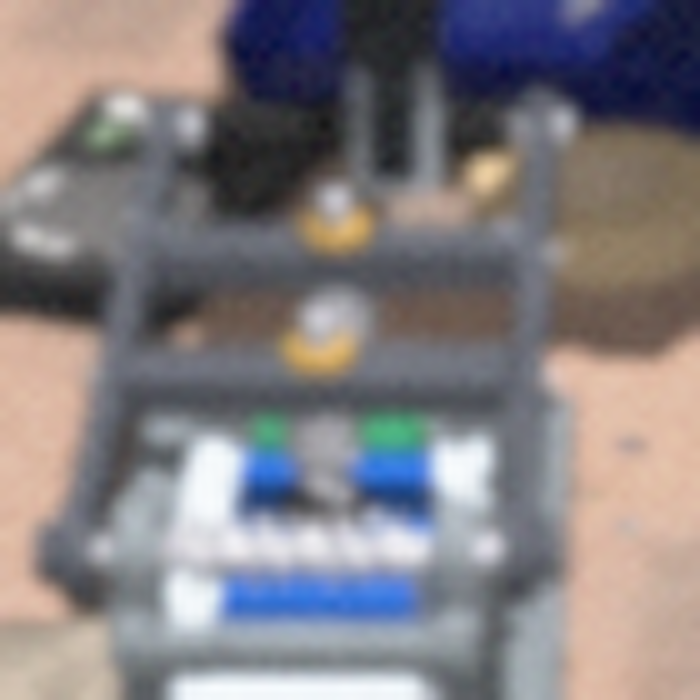

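Run:
```python
from h import *
from bench import camera
c=camera('side')
img=cv2.imread('pics/side0.png')
cv2.imwrite('pics/s27.png',cv2.resize(img[235:295,235:305],None,fx=10,fy=10,interpolation=cv2.INTER_CUBIC))
for n,p in [('base far -x',(.5556,.020,.01)),('base far +x',(.6672,.0327,.01)),('nest far -x',(.5703,.036,.02)),('nest far +x',(.6497,.0445,.02)),('green initial',(.4353,-.0447,.024))]: print(n,proj(c,p).round(2),((proj(c,p)-[235,235])*10).round(0))
hsv=cv2.cvtColor(img[:,:,::-1].copy(),cv2.COLOR_RGB2HSV)
# initial top-cam position of blocks' ground: expected tops in side picture
import math
a=math.radians(51.63); l=np.array([math.cos(a),math.sin(a)]);s=np.array([-l[1],l[0]])
for i in (1,-1):
  for j in (1,-1):
    q=np.array([.4353,-.0447])+i*.0275*l+j*.021*s
    print('green top corner',proj(c,(*q,.024)).round(2))
cv2.imwrite('pics/s28.png',cv2.resize(img[225:265,315:365],None,fx=12,fy=12,interpolation=cv2.INTER_CUBIC))
```

```text
base far -x [291.68 254.22] [567. 192.]
base far +x [249.87 254.34] [149. 193.]
nest far -x [285.31 253.31] [503. 183.]
nest far +x [255.23 253.31] [202. 183.]
green initial [338.09 241.07] [1031.   61.]
green top corner [337.24 246.59]
green top corner [325.68 241.88]
green top corner [350.43 240.26]
green top corner [338.91 235.8 ]
```

View pics/s27.png

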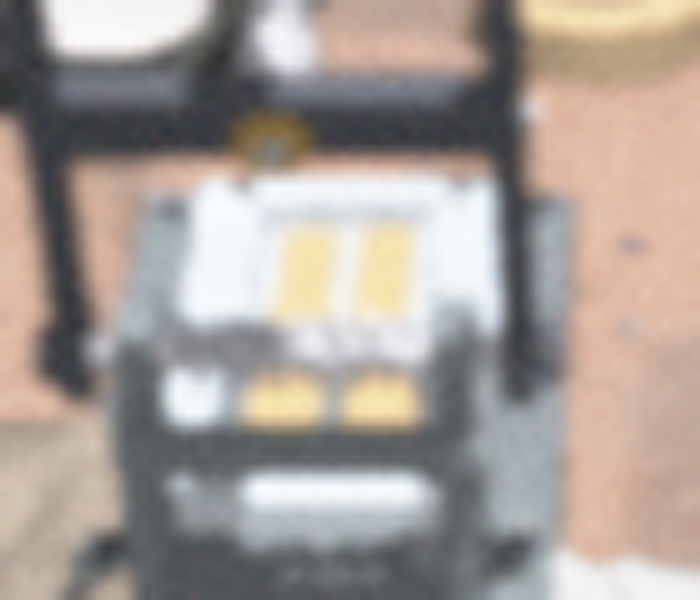

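View pics/s28.png

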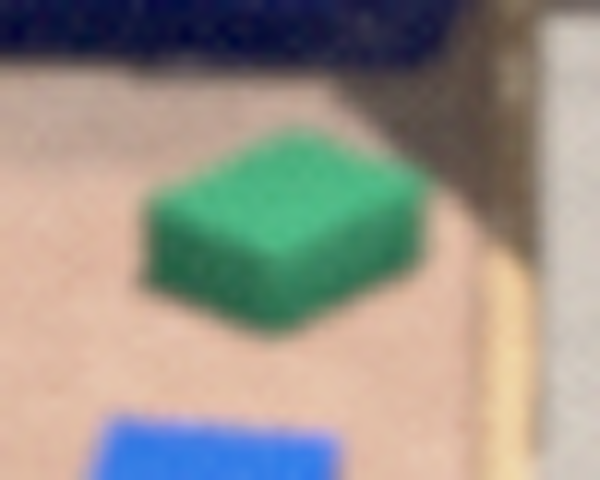

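Run:
```python
from h import *
from bench import camera
c=camera('side')
f=c['frame'][:,:,::-1]
now=cv2.resize(f[230:260,250:285],None,fx=10,fy=10,interpolation=cv2.INTER_CUBIC)
p=cv2.imread('pics/s22.png')  # 6x, off 210,170
def sub(img,s,ox,oy,x0,y0,x1,y1):
    return cv2.resize(img[int((y0-oy)*s):int((y1-oy)*s),int((x0-ox)*s):int((x1-ox)*s)],((x1-x0)*10,(y1-y0)*10),interpolation=cv2.INTER_CUBIC)
before=sub(p,6,210,170,250,228,285,258)
p1=cv2.imread('pics/s24.png'); mid=sub(p1,6,210,170,250,230,285,260)
cv2.imwrite('pics/s29.png',np.hstack([before,now])); 
a=proj(c,(.607,.09,.09));b=proj(c,(.607,.09,.10)); print(a,b,(b-a)/10)
```

```text
[267.19127755 237.34023597] [267.05709336 233.71194981] [-0.01341842 -0.36282862]
```

View pics/s29.png

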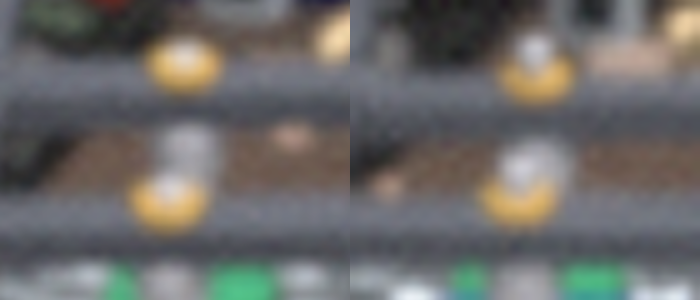

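```bash
python3 st.py
python3 - <<'E'
from h import *
from bench import camera,get_obs
F=[]
for i in range(66):
    c=camera('side'); F.append(get_obs()['wrist_force'])
print(np.mean(F[:10],0),np.mean(F[-10:],0))
crop(c,235,215,305,285,10,'pics/s30.png'); crop(camera('top'),140,110,390,300,3.2,'pics/t30.png')
E
python3 st.py
```

```text
t 30.6 p [0.604  0.0039 0.0397] jaw 96.51 toolz [ 0.0072  0.0351 -0.9994] F [-4.1  2.3 15.5] T [ 1.04  0.69 -0.01] op 0.158 q [-0.21  0.44  1.65  0.04  1.05 -1.92]
[-4.45913645  2.89206535 14.71488042] [-4.2274481   2.89217068 14.62494169]
t 33.95 p [0.604  0.0039 0.0397] jaw 96.51 toolz [ 0.0072  0.0352 -0.9994] F [-4.4  3.  13.9] T [ 1.11  0.7  -0.02] op 0.165 q [-0.21  0.44  1.65  0.04  1.05 -1.92]
```

View pics/s30.png

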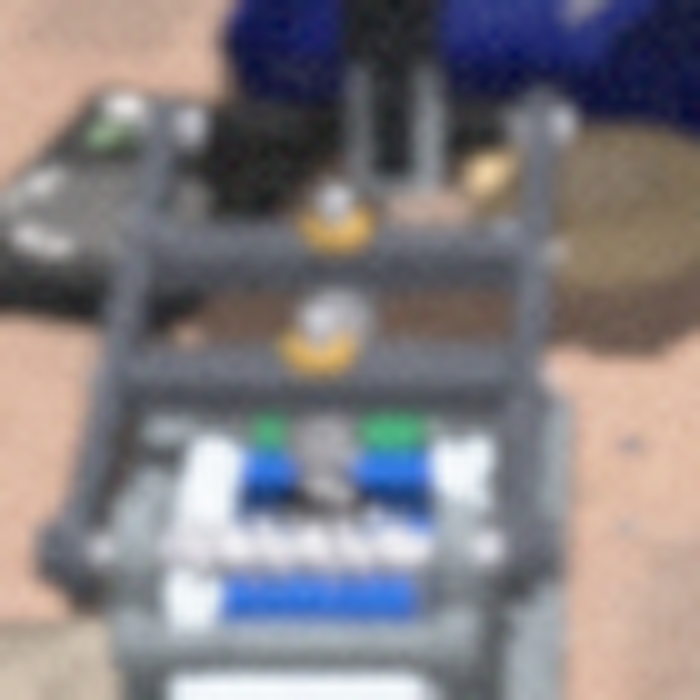

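View pics/t30.png

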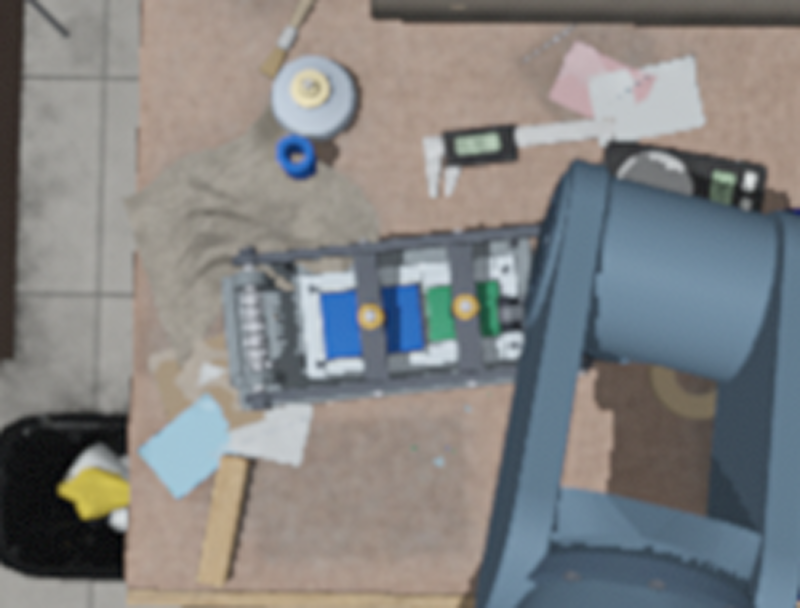

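The hold is steady: 14.6 N on the handle, no drift over more than 3 s, and both plunger stems showing about 5 mm. The blocks are still in place, and so are the bystanders. Handing in.

```bash
python3 -c "
from bench import hand_in
print(hand_in())"; python3 st.py
```

```text
the job is handed in; nothing more can be done
None
the job is handed in; nothing more can be done
```

Both wax blocks are in the nest, and I handed the job in at about 34 s with the gripper still holding the press frame down by its handle. No verdict is reported back.

**Blocks:** the small block caught on a wall edge on its first try, so I shifted it 1 mm toward the hinge and it then went down to its expected height. From the top camera after release, the large block was within about 1.5 mm of the nest point and the small one within about 1 mm. Both were square to the press.

**Frame and plungers:** I gripped the bar, followed its arc down and held it for about 3.5 s without drift, at a steady 14.6 N on the wrist. The rise of the plunger stems in the side view puts the small plunger at about 5.5 mm and the large one at about 5 mm.

**Checks that disagreed:**
- **Plunger travel:** by the wrist force, the small plunger would be at about 7 mm or slightly more. By the handle height (camera, and the tool's grip offset), it would be at only about 2 to 4 mm, which could be just under the 2.5 mm limit. I trusted the stem rise, which lies between the two.
- **Fingertips:** they appeared 1 to 2 cm higher than the tool readings suggested, so I set the grasp heights from the pictures.
- **Tool tilt:** the tool drifted up to 4° off vertical on the way, but it was only about 2° at the end.

The vernier, wax tube and pin looked unmoved in the last pictures. The arm partly hid the scale and tape, but what showed of them was in place.

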